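Park the herb caddy under the grow light

ROBOT

A 7-joint arm with a two-finger parallel gripper is mounted at the origin on the work surface. World frame = base frame: x ahead of the robot, y to its left, z up, the work surface at z = 0. Lengths are in m, angles in degrees, forces in N, time in s.
With the tool pointing down it reaches from about 0.4 to 0.925 m from the base axis. Payload 4.1 kg.
Tool frame: the origin (TCP) lies midway between the tips of the shut fingers; the grasp point (between the pads) lies 19 mm behind it (pinch_z is the distance from the TCP to the grasp point, in m); z points along the fingers, y is the direction in which the jaws open and shut (so a half turn about z gives the same grasp; the last joint's range is limited). The gripper opens to 85 mm and grips with 20 to 120 N. Pads are 22 mm wide; open, the fingers measure 114 mm over their backs; the gripper's body (76 mm by 85 mm) begins 54 mm behind the grasp point. The pads swing forward as they close: fully open they stand 13 mm farther back than shut.
Start: joints at [-70.417, 22.827, 2.584, 88.041, -1.071, 69.15, -2.905], TCP at [0.277, 0.588, 0.211] pointing down, gripper open.
Joint ranges: [-161.44, 161.44], [-28.35, 127.94], [-78.24, 83.42], [0, 140.83], [-78.03, 258.03], [13.02, 114.36], [-168.23, 168.23]. Speed limits (degrees/s): [147.25, 147.25, 180, 180, 180, 180, 180].

INTERFACE

Orientations are given as [roll, pitch, yaw] about the fixed x, y, z axes, in that order (R = Rz(yaw) Ry(pitch) Rx(roll)).
In Python, from cell import * gives the robot as it stands.
- The arm moves only by the tool drive_tool, never from a script. Its arguments are lists of equal length, an entry for each row: "grip": the closure in counts, from 0 (fully open) to 255 (shut); "offset": the shift along the tool's x, y, z in m, a list of three; "spin": the turn about the tool's z in degrees. A call has exactly 8 rows; each row shifts and turns the commanded pose from where the row before left it, along the tool's axes as they then stand; what a row does not reach is not made up. A row lasts 1/8 s, in which the tool goes at most 62.5 mm and 10.7 degrees, less where a joint would pass 70% of its speed; a pose out of reach is approached as far as the arm can. A call with a gripper value outside its range is refused whole. The fingers move at their own pace and stop on an object; the grip force is fixed at half the most. Time passes only in rows, so rows that do not move let the fingers close, or fill a call up. It gives the time, the measured TCP pose, the force and the opening at its end, in the units of the state.
- get_state(): the state, without advancing time (a new reading comes with each control period).
- grab_frame(name): name is "scene" or "top"; returns (picture, depth): 480x640x3 uint8, red, green, blue; 480x640 float32, m along the optical axis (not along the pixel's ray), 0 where there is no reading.
- get_calibration(name): a dict with "fx", "fy", "cx", "cy" (pixels), "world_to_cam" (4x4, takes a point from world to camera coordinates). Camera axes: x right, y down, z forward; pixel columns grow to the right and rows downward; lengths in m; the calibration is good to about 2 mm. A picture is of the moment at which its call begins. get_calibration takes no time and is no camera call.
- sign_off(): hands the job in, once; it reports no verdict.
Trained networks look in the newest picture that a camera, given by its name, has taken for a name from the list of things; names that differ only in an ending like _2 or _b are one class to them, and where a whole thing is asked for, a point or a joint stands for the part that bears it (a point fixed in the world has none). Each returns a list of dicts, best first, with "confidence" (0 to 1); they miss things now and then, are a little off and sometimes report something else, mostly with a low value. They report only what shows in the picture. A call takes as long as a camera call. They do not tell look-alikes from the thing itself.
- spot_in(label, camera): "box" ([left, top, width, height] in pixels, round what is visible of it).
- landmark_of(label, camera): "position" ([column, row] in pixels: a listed point, or the origin of a listed thing).
The state is a dict: "time": time; "q": joint angles; "joint_vel": joint speeds; "joint_torque": joint torques, N m; "tcp_pos": TCP position; "eef_rot": TCP orientation; "force": force on the tool from outside, world axes, zero at the start; "wrist_torque": the same for the moment, N m; "width": finger opening in m.
Only numpy, scipy, OpenCV 4.12 (cv2) and the standard library are available. Lean on these libraries where they do the work, as an engineer would, in place of code of your own. Each camera call takes 0.05 s, during which the arm holds its last target.

TASK

Push the little wheeled plant caddy with the blue handle forwards until all four swivel castors trail straight behind their pivots; then steer it, handle last, onto the green mark under the grow light and gently push the black rubber buffer fully in with its nose. Leave the caddy there, square to the mark with its castors still trailing straight and the herb pot upright on it, and let go; the robot must not touch the light stand or its buffer, nor the herb pot, and the bowl, mill and bottle must stay where they are.

Things in the scene. Friction and masses are not known exactly. Their poses are not given: they have to be found in the camera images.
- caddy: Wooden plant caddy on four swivel castors, about 0.7 kg. Origin on the table below the deck; +x forward (nose), +y left, z up. Deck 110 mm wide (y), from x = -70 (rear) to +55 mm (nose), from 36 to 48 mm above the table; 10 mm rim round the pot. No brake, no fixed wheels: it rolls any way once the castors have turned, and slews round if pushed from behind without a grip.
- caddy_grip (a point): Grip point of the blue upright handle, 105 mm above the table, at x = -58, y = 0 mm of the caddy; axes as the caddy's. The handle is a fin 14 mm thick along the caddy's y (close the fingers along y), 22 mm long along x, its top 126 mm above the table. The pot's rim begins 40 mm ahead of this point.
- hub_fl (a point): Hub of the front left castor wheel, 13 mm above the table. Its swivel pivot is at x = 32, y = 38 mm of the caddy; the hub lies 14 mm from the pivot axis (the trail) and swings freely. The castor trails straight when the hub lies straight behind (-x of) its pivot: x = 18, y = 38 mm of the caddy. It takes about 50 mm of straight travel to swing there; moving backwards turns it round again.
- hub_fr (a point): Hub of the front right castor wheel, 13 mm above the table. Its swivel pivot is at x = 32, y = -38 mm of the caddy; the hub lies 14 mm from the pivot axis (the trail) and swings freely. The castor trails straight when the hub lies straight behind (-x of) its pivot: x = 18, y = -38 mm of the caddy. It takes about 50 mm of straight travel to swing there; moving backwards turns it round again.
- hub_rl (a point): Hub of the rear left castor wheel, 13 mm above the table. Its swivel pivot is at x = -45, y = 38 mm of the caddy; the hub lies 14 mm from the pivot axis (the trail) and swings freely. The castor trails straight when the hub lies straight behind (-x of) its pivot: x = -59, y = 38 mm of the caddy. It takes about 50 mm of straight travel to swing there; moving backwards turns it round again.
- hub_rr (a point): Hub of the rear right castor wheel, 13 mm above the table. Its swivel pivot is at x = -45, y = -38 mm of the caddy; the hub lies 14 mm from the pivot axis (the trail) and swings freely. The castor trails straight when the hub lies straight behind (-x of) its pivot: x = -59, y = -38 mm of the caddy. It takes about 50 mm of straight travel to swing there; moving backwards turns it round again.
- herb_pot: Terracotta pot of herbs, 68 mm wide at the rim, 62 mm high, leaves to about 135 mm above its foot; stands loose on the caddy's deck inside the rim, at x = +15 mm of the caddy. Origin at the centre of its underside, z up. It must ride along upright.
- mark (a point): Middle of the green parking mark on the table. +x is the way the caddy drives in, +y left, z up. Parked, the caddy's origin is here and its axes agree with these (nose at x = +55 mm). Green corner lines show the deck's outline; a green line leads up to the mark from its -x side. The table is flat.
- light_stand: Grow-light gantry fixed to the table; origin and axes as the mark's. Two round posts 20 mm thick, 300 mm high, at x = -30, y = +190 and -190 mm, on feet 100 x 50 mm; a wooden block behind the buffer (x 90 to 140 mm, 120 mm wide, 70 mm high).
- lamp_edge (a point): Middle of the lower near edge of the lamp head, 83 mm before (-x of) the mark and 270 mm above the table. The head is 93 mm deep (x -83 to +10 mm), 360 mm wide, 30 mm high. Parked, the handle stands 25 mm inside this edge, so an upright tool would strike the lamp: lean the tool back, away from the mark, by 30 to 45 degrees.
- buffer_face (a point): Middle of the near face of the black rubber buffer bar (100 mm wide, from 30 to 56 mm above the table), facing the nose of the caddy. With the buffer fully out it is at x = 43 mm of the mark, fully in at x = 57 mm.
- buffer (a joint): How far the buffer is pushed in, in m: 0 fully out, 0.014 fully in (hard stop). It slides along the mark's +x, drags with about 4.5 N (more when pushed fast) and stays where it is left. It counts as fully in from 0.010.
- tomato_bowl: White bowl of cherry tomatoes, 90 mm wide, 40 mm high, bystander; origin at the centre of its foot.
- pepper_mill: Dark wooden pepper mill, 52 mm wide, 137 mm high, bystander; origin at the centre of its foot.
- oil_bottle: Green oil bottle, 52 mm wide, 150 mm high, bystander; origin at the centre of its foot.
Not all that is in view belongs to the job. Several things have the shape of the caddy; the one meant has the colours described above.

How it is judged:
By the outcome, as a careful person would: the job done as asked, in the order asked, and still so for the second after the job is handed in, with the robot touching nothing.
It also fails if it takes over 58 s, if anything falls off the work surface, if the arm or the gripper's body presses on something with over 40 N, if the wrist force passes 120 N, or if a joint passes its speed limit or range.

## Working session

There is one attempt and no reset: what is moved stays moved. The work goes in short steps, Python scripts to look and compute and a tool call to move; the robot and the scene stay as the last step left them, time stands still between calls to the robot, and variables do not carry over. Pictures are saved under pics/ and viewed, and the job is handed in when it is done.

Besides the shell and the picture viewer there is one more tool, called after "Emit:" as name([rows], argument=value, ...), one row to a line, values as JSON. drive_tool: Moves the arm, as the interface text tells. Its arguments: {"type":"object","properties":{"grip":{"type":"array"},"offset":{"type":"array"},"spin":{"type":"array"}},"required":["grip","offset","spin"]}

```bash
ls; mkdir -p pics; python3 - <<'E'
from cell import *
import cv2
s=get_state(); print(s)
for n in("scene","top"):
    p,d=grab_frame(n); cv2.imwrite(f"pics/{n}0.png",p[:,:,::-1]); c=get_calibration(n); print(n,c)
E
```

```text
pics
{'time': 0.0, 'q': array([-70.41736358,  22.87287043,   2.57790499,  88.11538765,
        -1.07003774,  69.14899764,  -2.90536166]), 'joint_vel': array([ 0.05713071, -0.09236006, -0.02910488, -0.08333641,  0.05944295,
        0.03327248,  0.00788946]), 'joint_torque': array([ 5.31074384e-04, -4.75109911e+01,  1.36508625e+00, -2.54220790e+01,
        1.16048681e-02,  9.19254759e-03,  2.28505922e-05]), 'tcp_pos': array([0.27699794, 0.58727145, 0.20964253]), 'eef_rot': array([-1.79887141e+02,  8.24536652e-03,  1.54753681e+02]), 'force': array([ 0.69048312, -0.06375253, -0.52632453]), 'wrist_torque': array([-0.03393731, -0.02312146,  0.02594585]), 'width': 0.0856026858575547}
scene {'fx': 433.0614209147358, 'fy': 433.0614209147358, 'cx': 309.7017979167804, 'cy': 249.84470774246563, 'world_to_cam': array([[ 0.45589211, -0.88989424, -0.01583143, -0.30692953],
       [-0.6001755 , -0.29423735, -0.74378341,  0.47594096],
       [ 0.65723037,  0.34858662, -0.6682332 ,  0.63333424],
       [ 0.        ,  0.        ,  0.        ,  1.        ]])}
top {'fx': 438.86017095173526, 'fy': 438.86017095173526, 'cx': 314.248190709424, 'cy': 240.23574932953764, 'world_to_cam': array([[ 0.03003144, -0.9991461 , -0.02837591, -0.06307931],
       [-0.99631512, -0.02764047, -0.08119224,  0.58750022],
       [ 0.08033859,  0.03070966, -0.99629445,  0.97213075],
       [ 0.        ,  0.        ,  0.        ,  1.        ]])}
```

View pics/scene0.png

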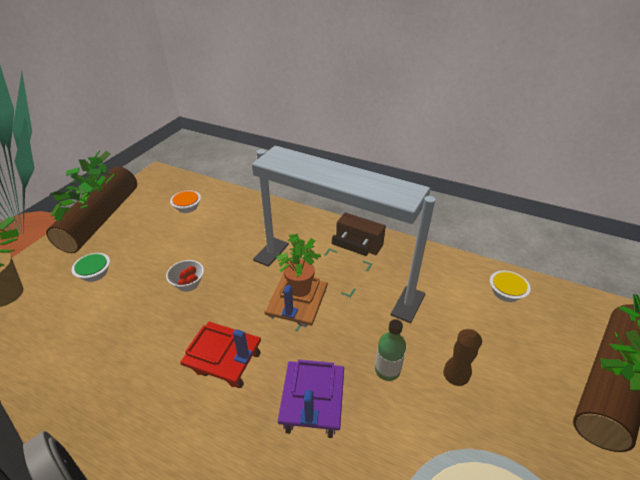

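View pics/top0.png

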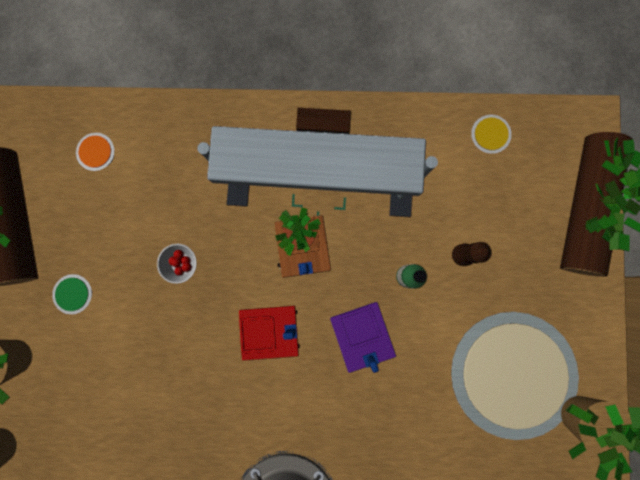

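```bash
cat > h.py <<'E'
from cell import *
import numpy as np, cv2
def ray(c,u,v):
    T=c["world_to_cam"];R=T[:3,:3];t=T[:3,3]
    o=-R.T@t; d=R.T@np.array([(u-c["cx"])/c["fx"],(v-c["cy"])/c["fy"],1]); return o,d
def at_z(c,u,v,z):
    o,d=ray(c,u,v); return o+d*(z-o[2])/d[2]
def proj(c,P):
    T=c["world_to_cam"];p=T[:3,:3]@np.asarray(P)+T[:3,3]
    return np.array([c["cx"]+c["fx"]*p[0]/p[2],c["cy"]+c["fy"]*p[1]/p[2]])
def cloud(c,d):
    v,u=np.indices(d.shape); T=c["world_to_cam"];R=T[:3,:3];t=T[:3,3]
    X=np.stack([(u-c["cx"])/c["fx"]*d,(v-c["cy"])/c["fy"]*d,d],-1)
    return (X-t)@R
E
python3 - <<'E'
from h import *
Z=dict(caddy=0,caddy_grip=.105,hub_fl=.013,hub_fr=.013,hub_rl=.013,hub_rr=.013,mark=0,lamp_edge=.27,buffer_face=.043,light_stand=0,herb_pot=.048,tomato_bowl=0,pepper_mill=0,oil_bottle=0)
for n in("scene","top"):
    p,d=grab_frame(n); c=get_calibration(n); np.savez(f"pics/{n}0.npz",p=p,d=d)
    for k,z in Z.items():
        for r in landmark_of(k,n)[:4]:
            u,v=r["position"]; print(n,k,np.round([u,v,r["confidence"]],2),np.round(at_z(c,u,v,z),4))
print(get_state()["time"])
E
```

```text
scene caddy [299.3  306.6    0.84] [ 0.5822 -0.0194  0.    ]
scene caddy [221.3  358.8    0.69] [0.3838 0.0596 0.    ]
scene caddy [312.9  397.5    0.58] [ 0.3913 -0.1514  0.    ]
scene caddy_grip [309.   399.4    0.97] [ 0.3334 -0.1747  0.105 ]
scene caddy_grip [289.7  296.6    0.88] [ 0.5192 -0.0345  0.105 ]
scene caddy_grip [239.1  340.8    0.68] [ 0.3803 -0.0032  0.105 ]
scene hub_fl [199.2  370.6    0.49] [0.3348 0.0762 0.013 ]
scene hub_fl [3.016e+02 2.899e+02 2.500e-01] [ 0.6207 -0.0055  0.013 ]
scene hub_rl [285.5  423.9    0.45] [ 0.3162 -0.1338  0.013 ]
scene hub_rl [2.383e+02 3.822e+02 3.800e-01] [ 0.3483 -0.0091  0.013 ]
scene hub_rr [254.   350.6    0.56] [0.4246 0.0032 0.013 ]
scene hub_rr [301.   322.5    0.53] [ 0.5337 -0.0501  0.013 ]
scene hub_rr [330.4  428.5    0.47] [ 0.345  -0.2102  0.013 ]
scene lamp_edge [329.1  196.1    0.63] [ 0.6646 -0.0531  0.27  ]
scene buffer_face [346.3  248.1    0.63] [ 0.7733 -0.0534  0.043 ]
scene herb_pot [299.7  288.2    0.64] [ 0.5953 -0.0152  0.048 ]
scene tomato_bowl [188.8  284.4    0.91] [0.5242 0.2587 0.    ]
scene pepper_mill [454.8  369.8    0.96] [ 0.5746 -0.3812  0.    ]
top caddy [263.2  327.8    0.97] [0.3866 0.0655 0.    ]
top caddy [305.1  245.5    0.84] [ 0.5781 -0.0245  0.    ]
top caddy [359.3  331.3    0.75] [ 0.386  -0.1541  0.    ]
top caddy_grip [302.1 269.7   0.9] [ 0.5206 -0.0253  0.105 ]
top caddy_grip [289.5  336.     0.87] [ 0.3845 -0.0039  0.105 ]
top caddy_grip [371.6  362.1    0.72] [ 0.338  -0.1723  0.105 ]
top lamp_edge [314.9 184.1   0.9] [ 0.666  -0.0519  0.27  ]
top herb_pot [298.7  233.1    0.97] [ 0.602  -0.0119  0.048 ]
top tomato_bowl [180.8  262.5    0.94] [0.5303 0.2641 0.    ]
top pepper_mill [461.6  254.1    0.89] [ 0.5684 -0.3841  0.    ]
top oil_bottle [405.6  276.3    0.63] [ 0.5139 -0.2572  0.    ]
1.6
```

```bash
python3 - <<'E'
from h import *
for n,(x,y,w,h) in dict(scene=(240,140,200,190),top=(200,90,240,200)).items():
    p=np.load(f"pics/{n}0.npz")["p"][y:y+h,x:x+w,::-1]
    cv2.imwrite(f"pics/{n}0c.png",cv2.resize(p,None,fx=3,fy=3,interpolation=cv2.INTER_CUBIC))
E
```

```text
(no output)
```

View pics/scene0c.png

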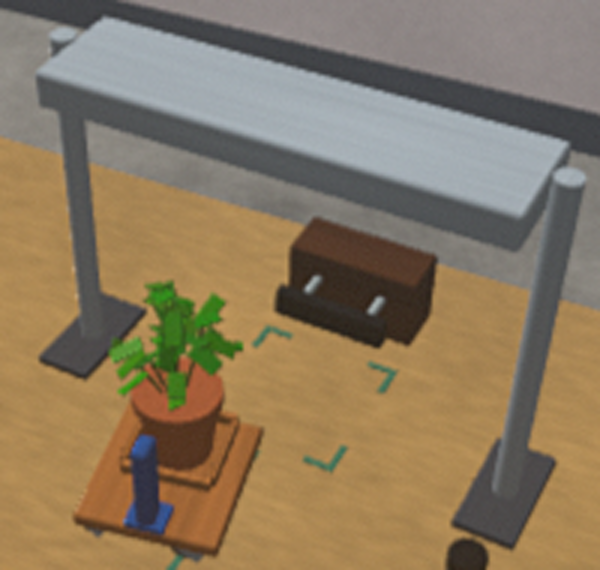

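View pics/top0c.png

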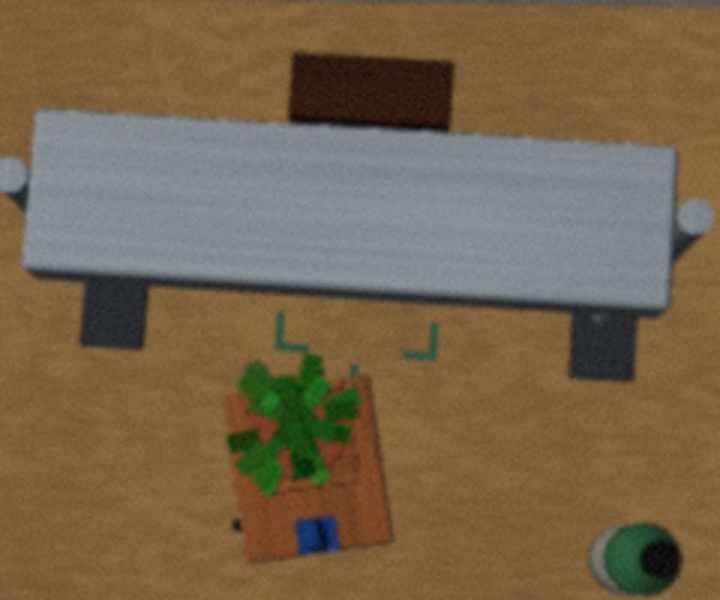

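```bash
python3 - <<'E'
from h import *
pts={}
for n,l in dict(scene=[("fl",268,328),("fr",393,375),("rr",330,468)],top=[("rl",281,347),("rr",434,357)]).items():
    c=get_calibration(n); o=dict(scene=(240,140),top=(200,90))[n]
    for k,u,v in l: print(n,k,np.round(at_z(c,(u+.5)/3+o[0]-.5,(v+.5)/3+o[1]-.5,0),4))
# lamp top & block from depth
for n in("scene","top"):
    z=np.load(f"pics/{n}0.npz"); c=get_calibration(n); X=cloud(c,z["d"]); ok=z["d"]>0
    for nm,lo,hi in(("lamp",.29,.315),("block",.06,.078)):
        m=ok&(X[...,2]>lo)&(X[...,2]<hi)&(X[...,0]>.5)&(abs(X[...,1]+.05)<.3 if nm=="lamp" else abs(X[...,1]+.05)<.12)
        if nm=="block": m&=X[...,0]>.8
        k,lab,st,ce=cv2.connectedComponentsWithStats(m.astype(np.uint8)); 
        if k<2: continue
        j=1+np.argmax(st[1:,4]); P=X[lab==j]; r=cv2.minAreaRect(P[:,:2].astype(np.float32)*1000); print(n,nm,len(P),r,np.median(P[:,2]))
    # deck
    p=z["p"].astype(int); m=ok&(X[...,2]>.042)&(X[...,2]<.054)&(abs(X[...,0]-.57)<.12)&(abs(X[...,1]+.02)<.1)
    P=X[m]; print(n,"deck",len(P),cv2.minAreaRect(P[:,:2].astype(np.float32)*1000),np.median(P[:,2]))
    m=ok&(X[...,2]>.12)&(X[...,2]<.13)&(abs(X[...,0]-.52)<.03)&(abs(X[...,1]+.03)<.03)
    P=X[m]; print("handle top",len(P),P.mean(0) if len(P) else 0)
E
```

```text
scene fl [0.7947 0.0043 0.    ]
scene fr [ 0.7872 -0.1172  0.    ]
scene rr [ 0.6655 -0.111   0.    ]
top rl [0.6714 0.006  0.    ]
top rr [ 0.6666 -0.1132  0.    ]
scene lamp 5307 ((698.7772827148438, -52.72315979003906), (398.88507080078125, 96.2179946899414), 87.77855682373047) 0.30091531493913737
scene block 693 ((850.66357421875, -58.92466735839844), (119.64826965332031, 54.58447265625), 88.17436218261719) 0.07062043160822559
scene deck 1257 ((568.802734375, -20.839797973632812), (126.83018493652344, 110.75225830078125), 11.048315048217773) 0.048941941260447895
handle top 63 [ 0.5190789  -0.02994159  0.12528727]
top lamp 12178 ((702.3367309570312, -53.60102844238281), (399.0106201171875, 94.12678527832031), 87.70380401611328) 0.3001314341652662
top block 1245 ((853.5894165039062, -59.572940826416016), (119.9822006225586, 51.18771743774414), 87.50630187988281) 0.07016779707922886
top deck 1435 ((573.4442749023438, -20.757064819335938), (124.87214660644531, 110.16123962402344), 10.120665550231934) 0.04788670304050746
handle top 69 [ 0.52367606 -0.0298201   0.12499096]
```

```bash
cat > plan.py <<'E'
from h import *
from scipy.spatial.transform import Rotation as Ro
def Rcur(s=None):
    s=s or get_state(); return Ro.from_euler("xyz",s["eef_rot"],degrees=True)
def rows(R,steps):
    """steps: list of (world delta, spin). offset taken in axes before the row's spin"""
    out=[];sp=[]
    for dw,s in steps:
        out.append([round(float(x),4) for x in R.inv().apply(dw)]); sp.append(round(float(s),2)); R=R*Ro.from_euler("z",s,degrees=True)
    print("offset",out);print("spin",sp); return R
E
python3 - <<'E'
from plan import *
s=get_state();p=s["tcp_pos"];T=np.array([.74,-.03,.45])
d=(T-p)/16; print(s["time"],np.linalg.norm(d))
R=rows(Rcur(),[(d,9.8)]*8); rows(R,[(d,9.8)]*8)
E
```

```text
1.6 0.050511931743032916
offset [[-0.0426, -0.0226, -0.015], [-0.0459, -0.015, -0.015], [-0.0477, -0.007, -0.015], [-0.0482, 0.0012, -0.015], [-0.0473, 0.0094, -0.015], [-0.045, 0.0174, -0.015], [-0.0414, 0.0248, -0.015], [-0.0366, 0.0314, -0.015]]
spin [9.8, 9.8, 9.8, 9.8, 9.8, 9.8, 9.8, 9.8]
offset [[-0.0307, 0.0372, -0.015], [-0.0239, 0.0419, -0.015], [-0.0164, 0.0454, -0.015], [-0.0085, 0.0475, -0.015], [-0.0003, 0.0482, -0.015], [0.0079, 0.0476, -0.015], [0.0159, 0.0455, -0.015], [0.0234, 0.0422, -0.015]]
spin [9.8, 9.8, 9.8, 9.8, 9.8, 9.8, 9.8, 9.8]
```

Emit:
drive_tool([
  [-0.0426, -0.0226, -0.015],
  [-0.0459, -0.015, -0.015],
  [-0.0477, -0.007, -0.015],
  [-0.0482, 0.0012, -0.015],
  [-0.0473, 0.0094, -0.015],
  [-0.045, 0.0174, -0.015],
  [-0.0414, 0.0248, -0.015],
  [-0.0366, 0.0314, -0.015],
], grip=[0, 0, 0, 0, 0, 0, 0, 0], spin=[9.8, 9.8, 9.8, 9.8, 9.8, 9.8, 9.8, 9.8])

```text
time: 2.6
tcp_pos: [0.5093, 0.2777, 0.3315]
eef_rot: [180.0, -0.0, 76.0]
force: [0.4, 0.1, 1.1]
width: 0.0857
```

```bash
python3 - <<'E'
from plan import *
s=get_state();print(s["q"].round(2),s["tcp_pos"],s["eef_rot"]);p=s["tcp_pos"];T=np.array([.74,-.03,.45])
d=(T-p)/8; print(s["time"],np.linalg.norm(d)); yaw=s["eef_rot"][2]
R=rows(Rcur(),[(d,(yaw+2.3)/8)]*8)
E
```

```text
[-53.37  12.71  25.23  88.09  -5.48  80.37 -41.72] [0.50932417 0.27770432 0.33150391] [ 1.79981464e+02 -4.70966783e-02  7.60409863e+01]
2.6 0.05030137527004563
offset [[-0.0304, 0.0373, -0.0148], [-0.0236, 0.0419, -0.0148], [-0.0161, 0.0453, -0.0148], [-0.0082, 0.0474, -0.0148], [0.0, 0.0481, -0.0148], [0.0082, 0.0474, -0.0148], [0.0161, 0.0453, -0.0148], [0.0236, 0.0419, -0.0148]]
spin [9.79, 9.79, 9.79, 9.79, 9.79, 9.79, 9.79, 9.79]
```

Emit:
drive_tool([
  [-0.0304, 0.0373, -0.0148],
  [-0.0236, 0.0419, -0.0148],
  [-0.0161, 0.0453, -0.0148],
  [-0.0082, 0.0474, -0.0148],
  [0.0, 0.0481, -0.0148],
  [0.0082, 0.0474, -0.0148],
  [0.0161, 0.0453, -0.0148],
  [0.0236, 0.0419, -0.0148],
], grip=[0, 0, 0, 0, 0, 0, 0, 0], spin=[9.8, 9.8, 9.8, 9.8, 9.8, 9.8, 9.8, 9.8])

```text
time: 3.6
tcp_pos: [0.7418, -0.0283, 0.4497]
eef_rot: [-180.0, -0.0, -2.3]
force: [0.7, 0.1, 1.2]
width: 0.0854
```

```bash
python3 - <<'E'
from plan import *
s=get_state();print(s["q"].round(2),s["tcp_pos"],s["eef_rot"])
for n in("scene","top"):
    p,d=grab_frame(n); cv2.imwrite(f"pics/{n}1.png",p[:,:,::-1]); np.savez(f"pics/{n}1.npz",p=p,d=d)
E
```

```text
[-19.33  36.61  44.01  45.92 -25.36 104.47 -80.6 ] [ 0.74178751 -0.02826629  0.44965514] [-1.79984771e+02 -2.57865303e-02 -2.29884076e+00]
```

View pics/scene1.png

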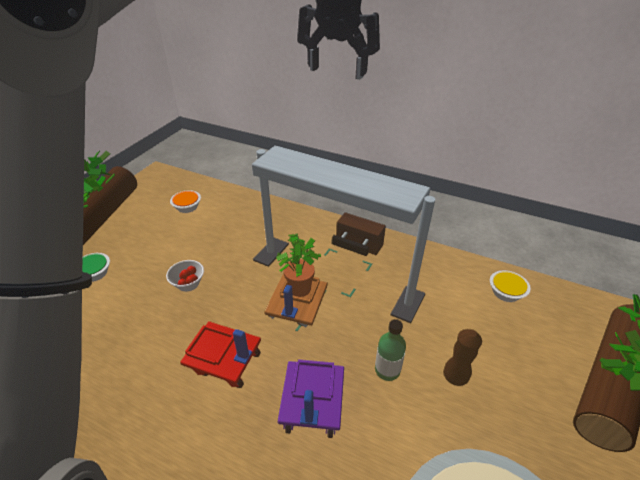

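View pics/top1.png

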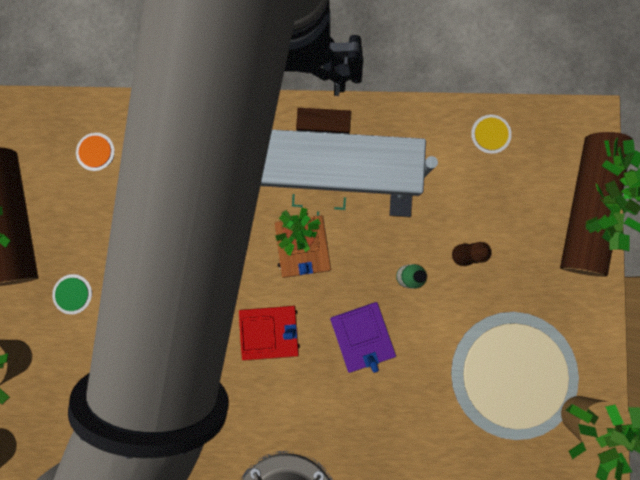

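Emit:
drive_tool([
  [0.03, 0, -0.05],
  [0.03, 0, -0.05],
  [0.03, 0, -0.05],
  [0.03, 0, -0.05],
  [0.03, 0, -0.05],
  [0.03, 0, -0.05],
  [0, 0, 0],
  [0, 0, 0],
], grip=[0, 0, 0, 0, 0, 0, 0, 0], spin=[0, 0, 0, 0, 0, 0, 0, 0])

```text
time: 4.7
tcp_pos: [0.7823, -0.0239, 0.5973]
eef_rot: [179.6, -11.6, -1.6]
force: [0.1, 0.3, -0.5]
width: 0.0853
```

```bash
python3 - <<'E'
from plan import *
s=get_state();print(s["q"].round(2),s["tcp_pos"],s["eef_rot"])
E
```

```text
[ -5.49  39.17  21.16  15.74 -15.91 114.3  -89.94] [ 0.78231563 -0.02388123  0.59727386] [179.629383   -11.60056224  -1.58132991]
```

Emit:
drive_tool([
  [0.02, 0, -0.05],
  [0.02, 0, -0.05],
  [0.02, 0, -0.05],
  [0.02, 0, -0.05],
  [0.02, 0, -0.05],
  [0.02, 0, -0.05],
  [0, 0, 0],
  [0, 0, 0],
], grip=[0, 0, 0, 0, 0, 0, 0, 0], spin=[0, 0, 0, 0, 0, 0, 0, 0])

```text
time: 5.7
tcp_pos: [0.7087, -0.0202, 0.7459]
eef_rot: [179.6, -23.7, -1.5]
force: [0.9, -0.4, -1.1]
width: 0.0853
```

```bash
python3 - <<'E'
from plan import *
s=get_state();print(s["q"].round(2),s["tcp_pos"],s["eef_rot"])
E
```

```text
[ -7.63  29.07  25.34  13.9  -17.53 114.29 -90.03] [ 0.70872262 -0.0201605   0.74590371] [179.59981599 -23.69725128  -1.48586073]
```

Emit:
drive_tool([
  [0.02, 0, -0.05],
  [0.02, 0, -0.05],
  [0.02, 0, -0.05],
  [0.02, 0, -0.05],
  [0.02, 0, -0.05],
  [0.02, 0, -0.05],
  [0.02, 0, -0.05],
  [0, 0, 0],
], grip=[0, 0, 0, 0, 0, 0, 0, 0], spin=[0, 0, 0, 0, 0, 0, 0, 0])

```text
time: 6.7
tcp_pos: [0.5762, -0.0152, 0.9036]
eef_rot: [179.5, -38.1, -1.3]
force: [-0.7, -0.1, -0.1]
width: 0.0852
```

```bash
python3 - <<'E'
from plan import *
s=get_state();print(s["q"].round(2),s["tcp_pos"],s["eef_rot"])
R=Rcur(s); print(R.as_matrix().round(3))
E
```

```text
[-14.37  16.12  32.98  12.7  -17.96 114.32 -90.15] [ 0.5762423  -0.01521622  0.9036029 ] [179.49008359 -38.05102887  -1.33690025]
[[ 0.787 -0.029  0.616]
 [-0.018 -1.    -0.023]
 [ 0.616  0.007 -0.787]]
```

```bash
python3 - <<'E'
from plan import *
s=get_state();p=s["tcp_pos"];R=Rcur(s)
T=np.array([.456,-.0278,.1865]); d=(T-p)/14
R=rows(R,[(d,.8)]+[(d,0)]*1); print(R.as_matrix().round(3))
E
```

```text
offset [[-0.0383, 0.0008, 0.0351], [-0.0383, 0.0013, 0.0351]]
spin [0.8, 0.0]
[[ 0.787 -0.04   0.616]
 [-0.032 -0.999 -0.023]
 [ 0.616 -0.002 -0.787]]
```

Emit:
drive_tool([
  [-0.0383, 0.0008, 0.0351],
  [-0.0383, 0.0013, 0.0351],
  [-0.0383, 0.0013, 0.0351],
  [-0.0383, 0.0013, 0.0351],
  [-0.0383, 0.0013, 0.0351],
  [-0.0383, 0.0013, 0.0351],
  [-0.0383, 0.0013, 0.0351],
  [-0.0383, 0.0013, 0.0351],
], grip=[0, 0, 0, 0, 0, 0, 0, 0], spin=[0.8, 0, 0, 0, 0, 0, 0, 0])

```text
time: 7.7
tcp_pos: [0.5142, -0.0095, 0.5513]
eef_rot: [-179.3, -38.2, -3.5]
force: [0.8, -0.8, -0.5]
width: 0.0856
```

```bash
python3 - <<'E'
from plan import *
s=get_state();p=s["tcp_pos"];R=Rcur(s);print(s["q"].round(2),p,R.as_matrix().round(3))
T=np.array([.456,-.0278,.1865]); d=(T-p)/8; print(np.linalg.norm(d))
rows(R,[(d,0)]*1)
E
```

```text
[ -49.69  -25.62   22.97  100.27   28.55   69.78 -120.9 ] [ 0.5142471  -0.00946956  0.5513066 ] [[ 0.784 -0.054  0.618]
 [-0.048 -0.998 -0.026]
 [ 0.619 -0.009 -0.786]]
0.046235232245057094
offset [[-0.0338, 0.0031, 0.0314]]
spin [0.0]
```

```bash
python3 - <<'E'
from plan import *
s=get_state();p=s["tcp_pos"];R=Rcur(s)
T=np.array([.481,-.029,.16]); d=(T-p)/8; print(np.linalg.norm(d))
rows(R,[(d,0)]*1)
E
```

```text
0.04915022678740187
offset [[-0.0334, 0.0031, 0.0359]]
spin [0.0]
```

Emit:
drive_tool([
  [-0.0334, 0.0031, 0.0359],
  [-0.0334, 0.0031, 0.0359],
  [-0.0334, 0.0031, 0.0359],
  [-0.0334, 0.0031, 0.0359],
  [-0.0334, 0.0031, 0.0359],
  [-0.0334, 0.0031, 0.0359],
  [0, 0, 0],
  [0, 0, 0],
], grip=[0, 0, 0, 0, 0, 0, 0, 0], spin=[-1, 0, 0, 0, 0, 0, 0, 0])

```text
time: 8.7
tcp_pos: [0.4918, -0.0266, 0.2635]
eef_rot: [-180.0, -38.5, -2.4]
force: [0.3, 0.8, 0.5]
width: 0.0851
```

```bash
python3 - <<'E'
from plan import *
s=get_state();p=s["tcp_pos"];R=Rcur(s);print(s["q"].round(2),p,R.as_matrix().round(3))
T=np.array([.481,-.029,.16]); d=(T-p)/4; print(np.linalg.norm(d))
rows(R,[(d,0)]*1)
for n in("scene","top"):
    p,d=grab_frame(n); cv2.imwrite(f"pics/{n}2.png",p[:,:,::-1]); np.savez(f"pics/{n}2.npz",p=p,d=d)
E
```

```text
[ -39.05  -22.96   25.01  134.67   36.01   33.   -129.76] [ 0.49181336 -0.02659283  0.26349323] [[ 0.782 -0.041  0.622]
 [-0.032 -0.999 -0.025]
 [ 0.622 -0.    -0.783]]
0.0260211114169081
offset [[-0.0182, 0.0007, 0.0186]]
spin [0.0]
```

View pics/scene2.png

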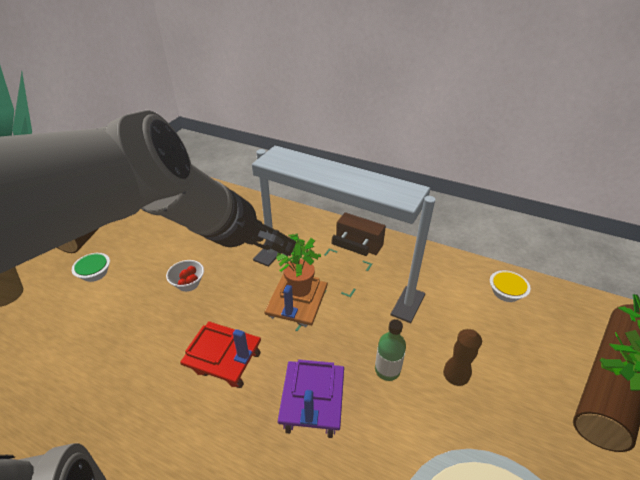

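View pics/top2.png

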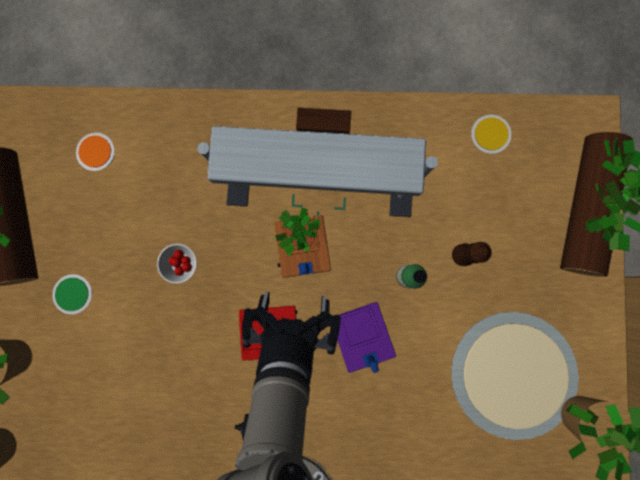

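```bash
python3 - <<'E'
from plan import *
s=get_state();p=s["tcp_pos"];R=Rcur(s)
T=np.array([.503,-.029,.160]); d=(T-p)/6; print(np.linalg.norm(d))
rows(R,[(d,0)]*1)
E
```

```text
0.017539178760888233
offset [[-0.0095, 0.0004, 0.0147]]
spin [0.0]
```

Emit:
drive_tool([
  [-0.0095, 0.0004, 0.0147],
  [-0.0095, 0.0004, 0.0147],
  [-0.0095, 0.0004, 0.0147],
  [-0.0095, 0.0004, 0.0147],
  [-0.0095, 0.0004, 0.0147],
  [-0.0095, 0.0004, 0.0147],
  [0, 0, 0],
  [0, 0, 0],
], grip=[0, 0, 0, 0, 0, 0, 0, 0], spin=[0, 0, 0, 0, 0, 0, 0, 0])

```text
time: 9.8
tcp_pos: [0.5088, -0.0278, 0.1652]
eef_rot: [-180.0, -37.9, -2.3]
force: [-0.4, 0.1, 0.2]
width: 0.0851
```

```bash
python3 - <<'E'
from plan import *
s=get_state();p=s["tcp_pos"];R=Rcur(s);print(s["q"].round(2),p,R.as_matrix().round(3))
T=np.array([.530,-.0305,.092]); d=(T-p)/6; print(np.linalg.norm(d))
rows(R,[(d,0)]*1)
c=get_calibration("scene");p,d=grab_frame("scene"); cv2.imwrite(f"pics/s3.png",cv2.resize(p[180:340,200:400,::-1],None,fx=3,fy=3))
E
```

```text
[ -35.47   -8.99   28.51  140.66   44.92   13.08 -139.06] [ 0.50882631 -0.02782269  0.16517006] [[ 0.788 -0.039  0.614]
 [-0.031 -0.999 -0.024]
 [ 0.615 -0.    -0.789]]
0.012703182969748816
offset [[-0.0047, 0.0003, 0.0118]]
spin [0.0]
```

View pics/s3.png

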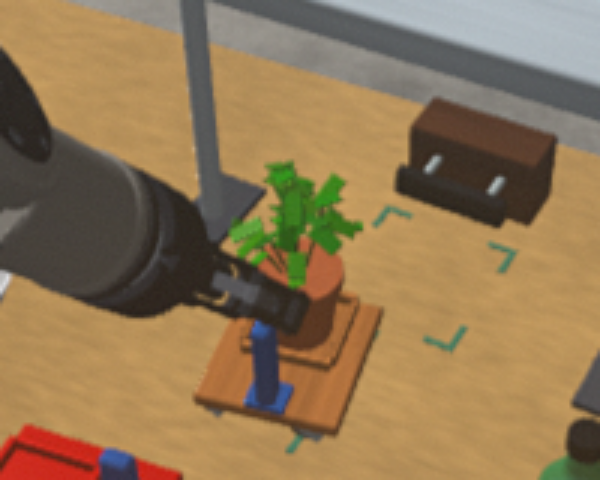

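Emit:
drive_tool([
  [-0.0047, 0.0003, 0.0118],
  [-0.0047, 0.0003, 0.0118],
  [-0.0047, 0.0003, 0.0118],
  [0, 0, 0],
  [0, 0, 0],
  [0, 0, 0],
  [0, 0, 0],
  [0, 0, 0],
], grip=[0, 0, 0, 0, 0, 0, 0, 0], spin=[0, 0, 0, 0, 0, 0, 0, 0])

```text
time: 10.85
tcp_pos: [0.5248, -0.0323, 0.1366]
eef_rot: [180.0, -37.3, -2.5]
force: [0.5, 1.3, 0.2]
width: 0.0856
```

```bash
python3 - <<'E'
from plan import *
s=get_state();p=s["tcp_pos"];R=Rcur(s);print(s["q"].round(2),p,R.as_matrix().round(3))
T=np.array([.530,-.0305,.092]); d=(T-p)/6; print(np.linalg.norm(d))
rows(R,[(d,0)]*1)
E
```

```text
[ -73.76   -8.74   67.17  140.78   68.13   13.07 -160.15] [ 0.52481787 -0.03232876  0.13655728] [[ 0.795 -0.045  0.605]
 [-0.035 -0.999 -0.028]
 [ 0.606  0.001 -0.795]]
0.007482478944085586
offset [[-0.0038, -0.0003, 0.0064]]
spin [0.0]
```

```bash
python3 - <<'E'
from plan import *
for n in("scene","top"):
    p,d=grab_frame(n); cv2.imwrite(f"pics/{n}4.png",p[:,:,::-1])
E
```

```text
(no output)
```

View pics/scene4.png

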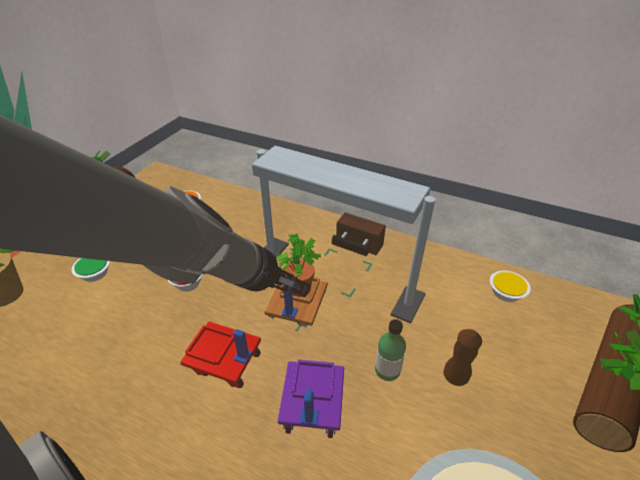

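View pics/top4.png

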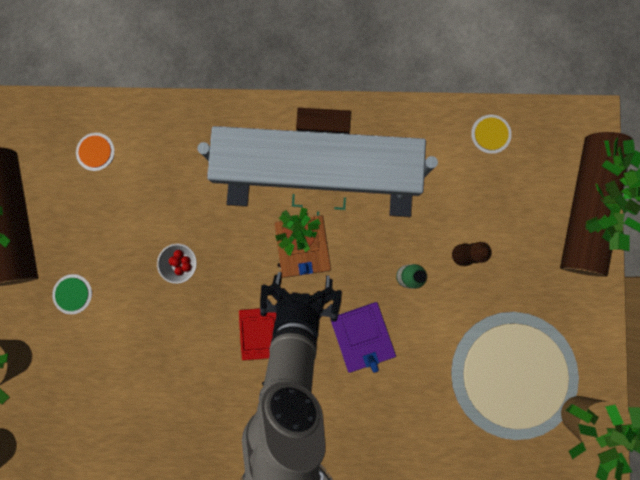

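Emit:
drive_tool([
  [-0.0038, -0.0003, 0.0064],
  [-0.0038, -0.0003, 0.0064],
  [-0.0038, -0.0003, 0.0064],
  [-0.0038, -0.0003, 0.0064],
  [-0.0038, -0.0003, 0.0064],
  [-0.0038, -0.0003, 0.0064],
  [0, 0, 0],
  [0, 0, 0],
], grip=[0, 0, 0, 0, 0, 0, 0, 0], spin=[0, 0, 0, 0, 0, 0, 0, 0])

```text
time: 11.95
tcp_pos: [0.5292, -0.0299, 0.1214]
eef_rot: [-179.9, -36.7, -2.6]
force: [-0.3, 0.0, 0.3]
width: 0.0853
```

```bash
python3 - <<'E'
from plan import *
s=get_state();p=s["tcp_pos"];R=Rcur(s);print(s["q"].round(2),p,R.as_matrix().round(3),s["force"])
T=np.array([.530,-.0305,.092]); d=(T-p); print(d)
rows(R,[(d,0)]*1)
E
```

```text
[ -89.84   -9.26   83.35  140.78   76.74   13.07 -168.17] [ 0.52917205 -0.0299337   0.1213679 ] [[ 0.801 -0.044  0.597]
 [-0.036 -0.999 -0.025]
 [ 0.598 -0.001 -0.802]] [-0.29214111  0.04970153  0.29485606]
[ 0.00082795 -0.0005663  -0.0293679 ]
offset [[-0.0169, 0.0006, 0.0241]]
spin [0.0]
```

```bash
cat > kin.py <<'E'
import numpy as np, itertools
from scipy.optimize import least_squares
from scipy.spatial.transform import Rotation as Ro
D=[([-70.41736358,22.87287043,2.57790499,88.11538765,-1.07003774,69.14899764,-2.90536166],[0.27699794,0.58727145,0.20964253],[-179.887,.0082,154.754]),
([-53.37,12.71,25.23,88.09,-5.48,80.37,-41.72],[0.50932417,0.27770432,0.33150391],[179.981,-.0471,76.041]),
([-19.33,36.61,44.01,45.92,-25.36,104.47,-80.6],[0.74178751,-0.02826629,0.44965514],[-179.985,-.0258,-2.299]),
([-5.49,39.17,21.16,15.74,-15.91,114.3,-89.94],[0.78231563,-0.02388123,0.59727386],[179.629,-11.6006,-1.5813]),
([-7.63,29.07,25.34,13.9,-17.53,114.29,-90.03],[0.70872262,-0.0201605,0.74590371],[179.5998,-23.697,-1.4859]),
([-14.37,16.12,32.98,12.7,-17.96,114.32,-90.15],[0.5762423,-0.01521622,0.9036029],[179.49,-38.051,-1.3369]),
([-73.76,-8.74,67.17,140.78,68.13,13.07,-160.15],[0.52481787,-0.03232876,0.13655728],[180,-37.3,-2.5]),
([-89.84,-9.26,83.35,140.78,76.74,13.07,-168.17],[0.52917205,-0.0299337,0.1213679],[-179.9,-36.7,-2.6])]
Q=np.array([d[0] for d in D]);P=np.array([d[1] for d in D]);RR=Ro.from_euler("xyz",[d[2] for d in D],degrees=True)
AX="zyzyzyz"
def fk(q,par,sg,full=False):
    R=Ro.identity(); p=np.array([0,0,0.]); pts=[]
    off=par[:21].reshape(7,3); q0=par[21:28]
    for i in range(7):
        R=R*Ro.from_euler(AX[i],sg[i]*q[i]+q0[i],degrees=True); p=p+R.apply(off[i]); pts.append(p)
    return (p,R,pts) if full else (p,R)
def res(par,sg):
    r=[]
    for q,p,Rm in zip(Q,P,RR):
        pp,R=fk(q,par,sg); r+=list((pp-p)*1000); r+=list((R.inv()*Rm).as_rotvec()*200)
    off=par[:21]
    return np.array(r+list(off*1.0)+list(par[21:28]*.0+(par[21:28]%90*0)))
E
python3 - <<'E'
from kin import *
best=[]
p0=np.zeros(28); o=p0[:21].reshape(7,3); o[0,2]=.3;o[2,2]=.42;o[4,2]=.31;o[6,2]=.3
# rotation-only sign search first
def rr(q0,sg,full=False):
    r=[]
    for q,Rm in zip(Q,RR):
        R=Ro.identity()
        for i in range(7): R=R*Ro.from_euler(AX[i],sg[i]*q[i]+q0[i],degrees=True)
        r+=list((R.inv()*Rm).as_rotvec()*57.3)
    return np.array(r)
out=[]
for s in itertools.product([1,-1],repeat=5):
    sg=(s[0],1,s[1],s[2],s[3],1 if False else s[4],-1)
    for s7 in(1,-1):
        sg=(s[0],1,s[1],s[2],s[3],s[4],s7)
        for q70 in(0,180,90,-90):
            q0=np.zeros(7);q0[6]=q70
            c=np.linalg.norm(rr(q0,sg)); out.append((c,sg,q70))
out.sort(key=lambda t:t[0]); print(out[:4])
c,sg,q70=out[0]; p0[27]=q70
mask=np.ones(28,bool)
f=lambda x:res(x,sg)
def f2(x): p=p0.copy();p[:21]=x;return res(p,sg)
s=least_squares(f2,p0[:21]); print(s.cost); print((s.x.reshape(7,3)*1000).round(1))
p=p0.copy();p[:21]=s.x; np.savez("kin.npz",p=p,sg=sg)
for q,pp,Rm in zip(Q,P,RR):
    a,R=fk(q,p,sg); print(((a-pp)*1000).round(2),((R.inv()*Rm).magnitude()*57.3).round(2))
E
```

```text
[(np.float64(0.09023252183024634), (-1, 1, -1, 1, -1, 1, -1), 90), (np.float64(139.39665700727528), (-1, 1, 1, 1, 1, 1, -1), 90), (np.float64(160.59705862117792), (1, 1, 1, 1, 1, 1, 1), -90), (np.float64(175.25891709068617), (1, 1, 1, 1, -1, 1, -1), 90)]
0.24687413135199981
[[-0.000e+00 -6.000e+00  2.558e+02]
 [-1.000e-01 -6.000e+00  2.615e+02]
 [-0.000e+00 -1.530e+01  2.615e+02]
 [-1.000e-01 -1.530e+01  2.384e+02]
 [ 0.000e+00 -2.000e-01  2.384e+02]
 [-3.000e-01 -2.000e-01  1.791e+02]
 [ 1.000e-01 -0.000e+00  1.791e+02]]Traceback (most recent call last):
  File "<stdin>", line 28, in <module>
AttributeError: 'float' object has no attribute 'round'
```

```bash
cat >> kin.py <<'E'
LO=np.array([-161.44,-28.35,-78.24,0,-78.03,13.02,-168.23]);HI=np.array([161.44,127.94,83.42,140.83,258.03,114.36,168.23])
SG=(-1,1,-1,1,-1,1,-1)
PAR=np.zeros(28);PAR[:21]=np.array([0,-6,255.8,0,-6,261.5,0,-15.3,261.5,0,-15.3,238.4,0,-.2,238.4,-.3,-.2,179.1,.1,0,179.1])/1000;PAR[27]=90
try: PAR=np.load("kin.npz")["p"]
except Exception: pass
def orient(tilt,head,flip=0):
    # tool z = fingers forward/down, tilt about caddy y ; head deg
    return Ro.from_euler("z",head,degrees=True)*Ro.from_euler("y",-tilt,degrees=True)*Ro.from_euler("x",180,degrees=True)*Ro.from_euler("z",180*flip,degrees=True)
def ik(p,R,q0,m=1.0,reg=1e-3):
    def f(q):
        a,Rq=fk(q,PAR,SG); return np.r_[(a-p)*1000,(Rq.inv()*R).as_rotvec()*300,(q-q0)*reg]
    s=least_squares(f,np.clip(q0,LO+m+.01,HI-m-.01),bounds=(LO+m,HI-m)); r=s.fun[:6]
    return s.x,np.linalg.norm(r[:3]),np.linalg.norm(r[3:])/300*57.3
E
python3 - <<'E'
from kin import *
rng=np.random.default_rng(0)
import sys
for x,y,z in((.530,-.0305,.092),(.60,-.045,.092),(.69,-.052,.092)):
  for t in(0,15,25,30,35,38):
    for fl in(0,1):
        sols=[]
        for k in range(25):
            q0=LO+(HI-LO)*rng.random(7)
            q,e,a=ik(np.array([x,y,z]),orient(t,-2.3,fl),q0,m=3)
            if e<1 and a<.3: sols.append(q)
        print(x,t,fl,len(sols),sols[0].round(0) if sols else "", sols[-1].round(0) if sols else "")
E
```

```text
0.53 0 0 13 [  54.   38.  -75.  110.   41.   65. -129.] [  20.   19.  -26.  111.   11.   52. -103.]
0.53 0 1 11 [-31.  22.  37. 112. -16.  51. 102.] [ 52.  34. -70. 110.  36.  62.  54.]
0.53 15 0 11 [  13.   11.  -17.  123.    9.   31. -102.] [ -4.  10.   2. 124.   1.  31. -95.]
0.53 15 1 14 [ 61.  26. -75. 123.  44.  43.  47.] [ 61.  26. -75. 123.  44.  43.  47.]
0.53 25 0 5 [  64.   19.  -75.  131.   53.   28. -142.] [-68.  28.  80. 133. -67.  31. -31.]
0.53 25 1 14 [-30.   8.  29. 132.  -7.  16.  92.] [ 10.   7. -13. 132.  14.  17.  72.]
0.53 30 0 13 [  54.   12.  -61.  135.   55.   16. -147.] [  54.   12.  -61.  135.   55.   16. -147.]
0.53 30 1 11 [ 54.  12. -61. 135.  55.  16.  33.] [ 54.  12. -61. 135.  55.  16.  33.]
0.53 35 0 0  
0.53 35 1 0  
0.53 38 0 0  
0.53 38 1 0  
0.6 0 0 10 [-33.  32.  45. 103. -26.  57. -69.] [  32.   30.  -42.  101.   23.   58. -111.]
0.6 0 1 14 [-18.  26.  23. 102. -13.  54.  99.] [ 29.  28. -38. 101.  20.  57.  71.]
0.6 15 0 12 [-55.  47.  80. 116. -66.  56. -37.] [  54.   32.  -69.  114.   47.   47. -131.]
0.6 15 1 17 [  6.  17.  -7. 115.   5.  
[... 1074 characters left out ...]
. 113. -61.  35. -41.] [  35.   27.  -44.  111.   43.   30. -127.]
0.69 25 1 17 [ 55.  43. -75. 110.  69.  48.  36.] [ 49.  35. -63. 111.  59.  39.  41.]
0.69 30 0 10 [  16.   21.  -18.  116.   29.   16. -118.] [  16.   21.  -18.  116.   29.   16. -118.]
0.69 30 1 14 [ 20.  22. -24. 115.  35.  17.  57.] [ 41.  27. -50. 115.  58.  26.  38.]
0.69 35 0 8 [  32.   23.  -38.  119.   69.   16. -155.] [  32.   23.  -38.  119.   69.   16. -155.]
0.69 35 1 16 [ 32.  23. -38. 119.  69.  16.  25.] [ 42.  27. -50. 119.  76.  22.  21.]
0.69 38 0 3 [-54.  52.  78. 123. 255.  46.  -8.] [-55.  55.  80. 123. 254.  50.  -9.]
0.69 38 1 9 [ 58.  42. -75. 121.  95.  39.  12.] [ 35.  24. -42. 121.  88.  16.   7.]
```

```bash
cat >> kin.py <<'E'
def step(q,off,spin,w=300,reg=.02,m=.05,vmax=None):
    p,R=fk(q,PAR,SG); pt=p+R.apply(off); Rt=R*Ro.from_euler("z",spin,degrees=True)
    def f(x):
        a,Rq=fk(x,PAR,SG); return np.r_[(a-pt)*1000,(Rq.inv()*Rt).as_rotvec()*w,(x-q)*reg]
    return least_squares(f,np.clip(q,LO+m+1e-3,HI-m-1e-3),bounds=(LO+m,HI-m),xtol=1e-6,ftol=1e-6).x
def sim(q,rows,**k):
    for o,s in rows: q=step(q,np.array(o),s,**k)
    return q
def desc(q):
    p,R=fk(q,PAR,SG); return p.round(4),R.as_euler("xyz",degrees=True).round(2),q.round(1)
E
python3 - <<'E'
from kin import *
for w in(50,100,200,300,500,1000):
    q=Q[2]; print(w)
    q=sim(q,[([.03,0,-.05],0)]*6,w=w); print(*desc(q))
    q=sim(Q[3],[([.02,0,-.05],0)]*6,w=w); print(*desc(q))
    q=sim(Q[4],[([.02,0,-.05],0)]*7,w=w); print(*desc(q))
E
```

```text
50
[ 0.8403 -0.0324  0.7726] [-179.9   -39.74   -2.33] [ -1.7  38.1  24.3   0.5 -21.7 101.7 -92.4]
[ 0.7427 -0.0204  0.9081] [179.27 -49.69  -1.16] [ -3.9  28.4  20.9   0.4 -16.2 101.7 -92.2]
[ 0.5709 -0.0138  1.0828] [178.91 -66.27  -0.73] [ -9.2  14.4  24.3   0.5 -13.9  99.1 -92.2]
100
[ 0.8354 -0.0323  0.7618] [-179.88  -37.85   -2.35] [ -1.7  38.3  15.3   0.3 -12.8 103.6 -92.5]
[ 0.7396 -0.0203  0.898 ] [179.3  -48.    -1.19] [ -3.9  28.4  12.4   0.3  -7.8 103.4 -92.3]
[ 0.5705 -0.0138  1.0717] [178.97 -64.52  -0.81] [ -9.2  14.4  12.4   0.3  -2.1 101.1 -92.3]
200
[ 0.8195 -0.0317  0.7273] [-179.89  -31.69   -2.33] [ -1.6  39.4  13.7   0.3 -11.6 108.7 -92.6]
[ 0.7294 -0.0202  0.865 ] [179.39 -42.35  -1.29] [ -3.7  29.3   8.1   0.2  -3.8 108.3 -92.4]
[ 0.5692 -0.014   1.0344] [179.17 -58.51  -1.01] [-8.600e+00  1.520e+01  4.500e+00  1.000e-01  4.900e+00  1.064e+02
 -9.240e+01]
300
[ 0.8036 -0.0311  0.6903] [-179.91  -25.03   -2.32] [ -1.5  40.9  15.2   0.3 -13.5 113.7 -92.7]
[ 0.7184 -0.0201  0.8281] [179.47 -35.94  -1.37] [ -3.5  30.6   7.8   0.2  -4.1 113.4 -92.5]
[ 0.5677 -0.0141  0.9912] [179.33 -51.41  -1.18] [-7.700e+00  1.660e+01  3.300e+00  1.000e-01  4.900e+00  1.121e+02
 -9.250e+01]
500
[ 0.7846 -0.0303  0.6327] [-179.94  -15.86   -2.31] [ -4.5  39.2  25.3  11.5 -20.7 114.3 -90.4]
[ 0.7089 -0.0201  0.7722] [179.54 -27.13  -1.46] [ -7.1  29.7  30.4   9.9 -23.  114.3 -90.1]
[ 0.5734 -0.0147  0.9274] [179.48 -41.39  -1.33] [-12.7  17.1  38.6   8.5 -25.1 114.3 -90.3]
1000
[ 0.7606 -0.0293  0.5631] [-179.97   -6.08   -2.3 ] [ -5.2  37.2  16.3  23.1 -11.3 114.3 -90.2]
[ 0.6967 -0.02    0.7029] [179.6  -17.6   -1.53] [ -8.6  27.3  20.4  21.6 -11.9 114.3 -90. ]
[ 0.5808 -0.0153  0.8476] [179.56 -30.6   -1.44] [-16.8  14.7  28.7  21.5 -11.5 114.3 -90.1]
```

```bash
python3 - <<'E'
from kin import *
for reg in(.02,.1,.5):
    k=dict(w=600,reg=reg); print(reg)
    q=sim(Q[0],[([-.0426,-.0226,-.015],9.8),([-.0459,-.015,-.015],9.8),([-.0477,-.007,-.015],9.8),([-.0482,.0012,-.015],9.8),([-.0473,.0094,-.015],9.8),([-.045,.0174,-.015],9.8),([-.0414,.0248,-.015],9.8),([-.0366,.0314,-.015],9.8)],**k); print(*desc(q))
    q=sim(Q[5],[([-.0383,.0008,.0351],.8)]+[([-.0383,.0013,.0351],0)]*7,**k); print(*desc(q))
    q=sim(np.array([-49.69,-25.62,22.97,100.27,28.55,69.78,-120.9]),[([-.0334,.0031,.0359],-1)]+[([-.0334,.0031,.0359],0)]*5,**k); print(*desc(q))
    q=sim(np.array([ -39.05,-22.96,25.01,134.67,36.01,33.,-129.76]),[([-.0095,.0004,.0147],0)]*6,**k); print(*desc(q))
    q=sim(np.array([ -35.47,-8.99,28.51,140.66,44.92,13.08,-139.06]),[([-.0047,.0003,.0118],0)]*3,**k); print(*desc(q))
    q=sim(Q[6],[([-.0038,-.0003,.0064],0)]*6,**k); print(*desc(q))
E
```

```text
0.02
[0.5084 0.2786 0.33  ] [-1.7999e+02  1.1000e-01  7.6350e+01] [-53.3  12.8  25.   88.2  -5.4  80.3 -41.6]
[ 0.5078 -0.0222  0.4936] [-179.88  -38.06   -2.35] [ -26.7  -23.4   12.6  107.8   17.    58.8 -109.8]
[ 0.4893 -0.0271  0.2581] [179.89 -38.22  -2.25] [ -43.4  -24.1   28.   135.2   39.4   34.2 -132.9]
[ 0.508  -0.0293  0.1649] [179.95 -37.96  -2.38] [ -35.1   -9.    28.3  140.8   45.4   13.1 -139.5]
[ 0.5271 -0.0294  0.1343] [-180.    -37.39   -2.26] [ -77.6   -8.9   70.7  140.8   70.9   13.1 -162.7]
[ 0.5266 -0.0343  0.1165] [-179.85  -36.04   -2.34] [ -91.2  -14.3   83.4  140.8   78.9   17.7 -168.2]
0.1
[0.5084 0.2786 0.33  ] [-1.7998e+02  1.1000e-01  7.6360e+01] [-53.3  12.8  25.   88.2  -5.4  80.3 -41.6]
[ 0.5078 -0.0223  0.494 ] [-179.88  -38.03   -2.34] [ -26.7  -23.4   12.7  107.7   17.    58.9 -109.8]
[ 0.4893 -0.0271  0.2582] [179.89 -38.21  -2.24] [ -43.4  -24.1   28.1  135.2   39.4   34.3 -132.9]
[ 0.5079 -0.0293  0.165 ] [179.95 -37.96  -2.38] [ -35.    -9.    28.1  140.8   45.2   13.1 -139.4]
[ 0.5262 -0.0292  0.1353] [179.98 -37.37  -2.26] [ -76.1   -8.8   69.2  140.8   69.8   13.1 -161.7]
[ 0.5266 -0.0343  0.1165] [-179.85  -36.05   -2.35] [ -91.2  -14.3   83.4  140.8   78.8   17.7 -168.2]
0.5
[0.5091 0.2787 0.3294] [-1.7996e+02  9.0000e-02  7.6440e+01] [-53.2  12.9  25.   88.1  -5.4  80.3 -41.5]
[ 0.5095 -0.0236  0.504 ] [-179.75  -37.36   -2.29] [ -27.6  -22.9   13.6  105.8   16.5   60.7 -109. ]
[ 0.489  -0.0272  0.2607] [179.87 -38.02  -2.21] [ -43.9  -24.3   28.3  134.9   39.2   35.  -132.6]
[ 0.5066 -0.03    0.1659] [-179.96  -37.9    -2.36] [ -33.7   -9.2   27.1  140.8   43.5   13.1 -137.4]
[ 0.5154 -0.0258  0.1467] [179.49 -37.01  -2.24] [ -53.4   -7.4   45.8  140.8   56.1   13.1 -150.3]
[ 0.527  -0.0326  0.118 ] [-179.96  -36.19   -2.46] [ -90.9  -12.5   83.4  140.8   77.9   16.3 -168.2]
```

```bash
cat >> kin.py <<'E'
def goto(q,T,spin=0,vmax=.05,smax=10.,stopz=None,n=None,fixR=None):
    """straight line moves in rows toward T (world), from reached poses"""
    p,R=fk(q,PAR,SG); T=np.array(T)
    N=n or int(max(np.ceil(np.linalg.norm(T-p)/vmax),np.ceil(abs(spin)/smax),1)); d=(T-p)/N
    for i in range(N):
        p,R=fk(q,PAR,SG); q=step(q,R.inv().apply(d),spin/N,w=600,reg=.05)
    return q,N
def marg(q): return np.minimum(q-LO,HI-q).round(1)
E
python3 - <<'E'
from kin import *
q=Q[7]
for zb in (.2,.3):
  for xb in(.46,.42,.38,.34):
   for fl in(0,180):
    n=0
    a,k=goto(q,[.5,-.03,zb]);n+=k
    if fl: a,k=goto(a,[.5,-.03,zb],-180);n+=k
    a,k=goto(a,[xb,-.03,zb],vmax=.02);n+=k
    t=desc(a)
    b,k=goto(a,[.505,-.03,.16],vmax=.025);n+=k
    b,k=goto(b,[.53,-.0305,.092],vmax=.015);n+=k
    print(zb,xb,fl,n,t[0],t[1],"|",*desc(b),marg(b).min())
E
```

```text
0.2 0.46 0 13 [ 0.4619 -0.03    0.2018] [-179.91  -36.57   -2.56] | [ 0.5312 -0.0356  0.1117] [-179.71  -35.27   -2.26] [ -94.8  -22.7   83.4  139.9   81.4   26.4 -168.2] 0.1
0.2 0.46 180 31 [ 0.4619 -0.03    0.2017] [179.91  36.58 177.43] | [ 0.5324 -0.0306  0.1038] [179.93  36.04 177.44] [-98.5 -28.3  83.4 140.8  88.4  33.    5.3] 0.1
0.2 0.42 0 16 [ 0.4321 -0.0309  0.2117] [-179.89  -35.76   -2.56] | [ 0.495  -0.0337  0.1372] [-179.15  -35.51   -2.56] [ 83.8 -11.1 -78.2 139.9 -62.4  13.1 -32. ] 0.1
0.2 0.42 180 34 [ 0.4321 -0.0309  0.2116] [179.89  35.77 177.43] | [ 0.495  -0.0337  0.1372] [179.15  35.52 177.43] [ 83.8 -11.1 -78.2 139.9 -62.5  13.1 148. ] 0.1
0.2 0.38 0 19 [ 0.4068 -0.0326  0.2265] [-179.83  -34.59   -2.56] | [ 0.4972 -0.0336  0.1377] [-179.08  -34.07   -2.55] [ 82.9  -9.3 -78.2 138.6 -48.3  13.1 -45.6] 0.1
0.2 0.38 180 37 [ 0.4068 -0.0326  0.2264] [179.83  34.6  177.44] | [ 0.4972 -0.0336  0.1377] [179.09  34.08 177.44] [ 82.9  -9.3 -78.2 138.6 -48.4  13.1 134.4] 0.1
0.2 0.34 0 22 [ 0.3881 -0.0358  0.2349] [-179.7   -33.31   -2.55] | [ 0.5254 -0.0302  0.0995] [-1
[... 897 characters left out ...]
 88.4  33.    5.3] 0.1
0.3 0.38 0 23 [ 0.4159 -0.0341  0.2895] [-179.76  -35.4    -2.56] | [ 0.5284 -0.0354  0.1052] [-179.58  -34.51   -2.25] [ -96.1  -25.9   83.4  140.    82.3   29.6 -168.2] 0.1
0.3 0.38 180 41 [ 0.4159 -0.0341  0.2895] [179.77  35.4  177.44] | [ 0.528  -0.0303  0.1006] [179.8   35.16 177.44] [-98.3 -28.3  83.4 140.8  86.7  32.9   6.8] 0.1
0.3 0.34 0 25 [ 0.4074 -0.0388  0.2798] [-179.57  -34.23   -2.55] | [ 0.5275 -0.0329  0.101 ] [-179.5   -33.79   -2.38] [ -97.6  -28.3   83.4  139.8   82.4   32.4 -168.2] 0.1
0.3 0.34 180 43 [ 0.4074 -0.0387  0.2799] [179.58  34.23 177.44] | [ 0.5254 -0.03    0.0989] [179.61  34.18 177.45] [-98.2 -28.3  83.4 140.4  84.3  32.8   9.2] 0.1
```

```bash
python3 - <<'E'
from kin import *
q=Q[7]
for z0,x0 in((.2,.45),(.3,.45),(.3,.55),(.45,.5)):
    a,k=goto(q,[.5,-.03,.2]); a,k=goto(a,[x0,-.03,z0])
    for d in ([-1,0,0],[-.7,0,-.7],[0,0,-1],[-.9,0,.4],[-.7,0,.7],[0,0,1]):
        b=a
        for i in range(6):
            p,R=fk(b,PAR,SG); b=step(b,R.inv().apply(np.array(d)*.06),0,w=600,reg=.05)
        print(z0,x0,d,*desc(b))
E
```

```text
0.2 0.45 [-1, 0, 0] [ 0.2967 -0.1127  0.2128] [-175.63  -25.86   -2.28] [ 47.8 -28.3 -10.7 140.8 -30.2  51.7 -38. ]
0.2 0.45 [-0.7, 0, -0.7] [ 0.4028 -0.066   0.1038] [-178.47  -22.16   -2.38] [102.6 -28.3 -77.8 140.8 -63.3  41.1 -22.4]
0.2 0.45 [0, 0, -1] [ 0.4844 -0.0567  0.0478] [-176.98  -26.86   -2.3 ] [-35.   11.5  43.4 140.8 -73.6  13.1 -15.5]
0.2 0.45 [-0.9, 0, 0.4] [ 0.3417 -0.1074  0.2825] [-175.86  -27.88   -2.31] [ 38.8 -28.3  -8.6 132.7 -25.4  54.6 -49.8]
0.2 0.45 [-0.7, 0, 0.7] [ 0.3857 -0.0731  0.4254] [-177.89  -28.41   -2.41] [ 23.  -28.3  -7.1 115.5 -13.   65.7 -73.5]
0.2 0.45 [0, 0, 1] [ 0.4533 -0.0301  0.5631] [-179.91  -36.45   -2.56] [ 23.4 -25.4 -14.6 100.1 -10.4  68.2 -83.7]
0.3 0.45 [-1, 0, 0] [ 0.3085 -0.1144  0.2202] [-175.44  -28.37   -2.32] [ 47.8 -28.3 -10.1 140.8 -32.7  50.5 -35.7]
0.3 0.45 [-0.7, 0, -0.7] [ 0.3491 -0.0646  0.1941] [-178.42  -25.12   -2.4 ] [ 57.4 -28.3 -33.6 140.8 -37.4  45.4 -45.5]
0.3 0.45 [0, 0, -1] [ 0.4615 -0.0461  0.1059] [-177.89  -29.79   -2.45] [ 84.5  -4.7 -78.2 140.8 -38.2  13.1 -51.5]
0.3 0.45 [-0.9, 0, 0.4] [ 0.3578 -0.096
[... 1060 characters left out ...]
 0.3537 -0.0864  0.4765] [-177.24  -25.36   -2.32] [ 28.7 -28.3  -6.7 108.3 -14.5  77.  -69.2]
0.45 0.5 [-0.7, 0, -0.7] [ 0.3711 -0.0523  0.2197] [-178.97  -30.24   -2.49] [ 36.5 -28.3 -22.  140.8 -28.   38.8 -60.2]
0.45 0.5 [0, 0, -1] [ 0.522  -0.0332  0.109 ] [-179.83  -34.84   -2.45] [ -93.6  -18.8   83.4  140.8   79.5   22.9 -168.2]
0.45 0.5 [-0.9, 0, 0.4] [ 0.3193 -0.0617  0.645 ] [-178.5   -28.24   -2.45] [ 25.8 -28.3  -6.1  87.6 -12.5  93.6 -76. ]
0.45 0.5 [-0.7, 0, 0.7] [ 0.3052 -0.0389  0.7282] [-179.55  -33.18   -2.54] [ 19.4 -28.3  -5.9  77.6  -9.2  97.7 -83. ]
0.45 0.5 [0, 0, 1] [ 0.5    -0.03    0.8099] [-179.9   -36.72   -2.56] [ -51.5  -11.3   30.3   55.6   19.    98.6 -103.5]
```

```bash
cat > search.py <<'E'
from kin import *
import time
from multiprocessing import Pool
def trial(seed):
    r=np.random.default_rng(seed)
    y0=r.uniform(-.03,.03); x0=r.uniform(.45,.55); z0=r.uniform(.3,.5); 
    d=np.array([-1,r.uniform(-.2,.2),r.uniform(-.5,.8)]); d/=np.linalg.norm(d); n=r.integers(3,8)
    fl=0
    q=Q[7].copy(); N=0
    q,k=goto(q,[.51,-.03,.2]);N+=k
    q,k=goto(q,[x0,y0,z0],vmax=.055);N+=k
    for i in range(n):
        p,R=fk(q,PAR,SG); q=step(q,R.inv().apply(d*.06),0,w=600,reg=.05)
    N+=n; mid=desc(q)
    q,k=goto(q,[.51,-.03,.2],vmax=.055);N+=k
    q,k=goto(q,[.5315,-.031,.088],vmax=.03);N+=k
    p,R=fk(q,PAR,SG); M=R.as_matrix(); ya=M[:,1]*np.sign(M[1,1]); head=np.degrees(np.arctan2(-ya[0],ya[1])); roll=np.degrees(np.arcsin(ya[2])); tilt=np.degrees(np.arccos(-M[2,2]))
    return dict(seed=seed,par=np.r_[x0,y0,z0,d,n].round(3),N=N,tilt=tilt,head=head,roll=roll,err=np.linalg.norm(p-[.5315,-.031,.088])*1000,mg=marg(q).min(),q=q.round(1),mid=mid)
if __name__=="__main__":
    with Pool() as P:
        out=P.map(trial,range(240),chunksize=4)
    out=[o for o in out if 25<o["tilt"]<33 and o["err"]<3]
    out.sort(key=lambda o:abs(o["roll"])+abs(o["head"]+2.3)*.3-min(o["mg"],2))
    print(len(out))
    for o in out[:8]: print({k:(np.round(v,2) if k not in("mid",) else v) for k,v in o.items()})
E
nproc; time python3 search.py
```

```text
4
206
{'seed': np.int64(111), 'par': array([ 0.47, -0.02,  0.4 , -0.89,  0.06,  0.44,  6.  ]), 'N': np.int64(24), 'tilt': np.float64(26.09), 'head': np.float64(-2.66), 'roll': np.float64(-0.19), 'err': np.float64(0.02), 'mg': np.float64(1.4), 'q': array([  -0.5,    7.3,   -2.8,  132.7,   12.4,   14.4, -107.1]), 'mid': (array([ 0.3387, -0.0035,  0.6041]), array([179.78, -26.09,  -2.56]), array([  1.2, -28.3,  -6.2,  92.3,   0.6,  90. , -97.4]))}
{'seed': np.int64(30), 'par': array([ 0.49, -0.02,  0.32, -0.89,  0.03,  0.46,  3.  ]), 'N': np.int64(16), 'tilt': np.float64(32.67), 'head': np.float64(-2.61), 'roll': np.float64(-0.07), 'err': np.float64(0.29), 'mg': np.float64(1.2), 'q': array([  52.7,   11.8,  -59.9,  136.7,   73.5,   14.2, -165.2]), 'mid': (array([ 0.4226, -0.0109,  0.394 ]), array([179.92, -32.71,  -2.56]), array([  3.2, -28.3,  -7.5, 120.9,   0.4,  54.7, -97.2]))}
{'seed': np.int64(225), 'par': array([ 0.49,  0.01,  0.5 , -0.94, -0.1 ,  0.33,  3.  ]), 'N': np.int64(23), 'tilt': np.float64(32.71), 'head': np.float64(-2.62), 'roll': np.float64(-0.09), 'err': np.float64(0.
[... 1793 characters left out ...]
7), 'q': array([  53.4,   11.9,  -60.2,  136.6,   71.9,   13.7, -163.2]), 'mid': (array([ 0.4121, -0.0345,  0.5047]), array([-179.67,  -32.57,   -2.55]), array([ 10. , -28.3,  -6.7, 107.4,  -4.1,  68.1, -88.9]))}
{'seed': np.int64(38), 'par': array([ 0.48, -0.  ,  0.44, -0.81,  0.04,  0.58,  3.  ]), 'N': np.int64(21), 'tilt': np.float64(32.87), 'head': np.float64(-2.83), 'roll': np.float64(-0.39), 'err': np.float64(0.31), 'mg': np.float64(0.9), 'q': array([  52.2,   11.7,  -59.8,  136.8,   75.3,   14.7, -167.3]), 'mid': (array([0.3984, 0.0136, 0.5653]), array([179.55, -32.9 ,  -2.58]), array([  -4.3,  -28.3,   -6.4,  100.1,    4.8,   76.1, -103.3]))}
real	1m45.250s
user	6m6.048s
sys	0m0.540s
```

```bash
cat > pl2.py <<'E'
from kin import *
from cell import get_state
def rowsim(q,steps):
    """steps: (world delta, spin) -> print tool rows using simulated orientation"""
    O=[];S=[]
    for d,s in steps:
        p,R=fk(q,PAR,SG); o=R.inv().apply(d).round(4); O.append([float(v) for v in o]); S.append(s); q=step(q,o,s,w=600,reg=.05)
    print("offset",O); print("spin",S); info(q); return q
def info(q):
    p,R=fk(q,PAR,SG); M=R.as_matrix(); ya=M[:,1]*np.sign(M[1,1])
    print(p.round(4),"tilt %.2f head %.2f roll %.2f"%(np.degrees(np.arccos(-M[2,2])),np.degrees(np.arctan2(-ya[0],ya[1])),np.degrees(np.arcsin(ya[2]))),q.round(1))
def seg(a,b,n,s=0): return [((np.array(b)-np.array(a))/n,s)]*n
E
python3 - <<'E'
from pl2 import *
s=get_state(); q=s["q"]; info(q); p=s["tcp_pos"]
d=np.array([-.89,.03,.46])*.06
a=rowsim(q,seg(p,[.51,-.03,.2],2)+seg([.51,-.03,.2],[.49,-.02,.32],3)+[(d,0)]*3)
for n in(1,2,3):
    b=rowsim(a,[(d,0)]*n); 
E
```

```text
[ 0.5292 -0.03    0.1214] tilt 36.72 head -2.50 roll 0.08 [ -89.8   -9.3   83.4  140.8   76.7   13.1 -168.2]
offset [[0.0158, 0.0004, -0.0372], [0.0158, 0.0004, -0.0372], [0.0185, -0.0031, -0.0361], [0.0185, -0.0031, -0.0361], [0.0185, -0.0031, -0.0361], [-0.0263, 0.0005, -0.0541], [-0.0264, 0.0005, -0.0541], [-0.0282, 0.0005, -0.0531]]
spin [0, 0, 0, 0, 0, 0, 0, 0]
[ 0.4218 -0.0185  0.3957] tilt 32.59 head -2.51 roll 0.07 [  5.4 -28.3  -7.5 120.6  -1.3  55.  -94.4]
offset [[-0.0301, 0.0005, -0.052]]
spin [0]
[ 0.4106 -0.0188  0.4248] tilt 30.48 head -2.50 roll 0.08 [  5.6 -28.3  -7.2 116.3  -1.5  61.4 -93.8]
offset [[-0.0301, 0.0005, -0.052], [-0.032, 0.0005, -0.0509]]
spin [0, 0]
[ 0.3963 -0.0192  0.457 ] tilt 28.39 head -2.49 roll 0.10 [  5.9 -28.3  -6.9 111.6  -1.8  68.1 -93.3]
offset [[-0.0301, 0.0005, -0.052], [-0.032, 0.0005, -0.0509], [-0.0339, 0.0005, -0.0497]]
spin [0, 0, 0]
[ 0.3785 -0.0196  0.492 ] tilt 26.38 head -2.47 roll 0.14 [  6.3 -28.3  -6.7 106.7  -2.1  75.1 -92.8]
```

Emit:
drive_tool([
  [0.0158, 0.0004, -0.0372],
  [0.0158, 0.0004, -0.0372],
  [0.0185, -0.0031, -0.0361],
  [0.0185, -0.0031, -0.0361],
  [0.0185, -0.0031, -0.0361],
  [-0.0263, 0.0005, -0.0541],
  [-0.0264, 0.0005, -0.0541],
  [-0.0282, 0.0005, -0.0531],
], grip=[0, 0, 0, 0, 0, 0, 0, 0], spin=[0, 0, 0, 0, 0, 0, 0, 0])

```text
time: 12.95
tcp_pos: [0.4398, -0.0312, 0.3311]
eef_rot: [-179.1, -35.9, -3.6]
force: [-0.2, -0.7, 0.4]
width: 0.0852
```

```bash
python3 - <<'E'
from pl2 import *
s=get_state(); q=s["q"]; info(q); p=s["tcp_pos"]
d=np.array([-.89,.03,.46])*.06
for n in (0,1,2,3,4):
    a=rowsim(q,[(d,0)]*n)
    p2,_=fk(a,PAR,SG)
    b=rowsim(a,seg(p2,[.50,-.03,.19],6)); c=rowsim(b,seg([.50,-.03,.19],[.5315,-.031,.088],4))
E
```

```text
[ 0.4398 -0.0312  0.3312] tilt 35.96 head -3.06 roll 0.70 [ -14.4  -28.1    5.8  129.5   12.9   43.6 -108.2]
offset []
spin []
[ 0.4398 -0.0312  0.3312] tilt 35.96 head -3.06 roll 0.70 [ -14.4  -28.1    5.8  129.5   12.9   43.6 -108.2]
offset [[-0.0057, -0.0005, 0.0249], [-0.0057, -0.0005, 0.0249], [-0.0057, -0.0005, 0.0249], [-0.0057, -0.0005, 0.0249], [-0.0057, -0.0005, 0.0249], [-0.0057, -0.0005, 0.0249]]
spin [0, 0, 0, 0, 0, 0]
[ 0.5    -0.0297  0.1902] tilt 35.95 head -3.06 roll 0.70 [ -12.   -10.4    7.   137.7   17.6   17.5 -113.1]
offset [[-0.0086, 0.0001, 0.0253], [-0.0086, 0.0001, 0.0253], [-0.0086, 0.0001, 0.0253], [-0.0085, 0.0001, 0.0253]]
spin [0, 0, 0, 0]
[ 0.533  -0.0388  0.1053] tilt 34.64 head -2.39 roll 0.94 [ -96.3  -28.3   83.4  139.5   83.1   31.3 -168.2]
offset [[-0.027, 0.0007, -0.0537]]
spin [0]
[ 0.425  -0.0342  0.3532] tilt 34.32 head -2.97 roll 0.83 [  9.8 -28.3  -7.9 126.5  -5.   47.3 -89.3]
offset [[-0.0051, -0.001, 0.0295], [-0.0051, -0.001, 0.0295], [-0.0051, -0.001, 0.0295], [-0.0051, -0.001, 0.0295], [-0.0051, -0.001, 0.0295], [-0.0051, -0.001, 0.029
[... 1915 characters left out ...]
-0.0518], [-0.0323, -0.0, -0.0507]]
spin [0, 0, 0, 0]
[ 0.3902 -0.0545  0.4352] tilt 28.17 head -2.39 roll 1.80 [ 17.3 -28.3  -7.1 114.2  -9.4  66.4 -80.9]
offset [[-0.0033, -0.0036, 0.0447], [-0.0033, -0.0036, 0.0447], [-0.0033, -0.0036, 0.0447], [-0.0033, -0.0036, 0.0447], [-0.0033, -0.0036, 0.0447], [-0.0033, -0.0036, 0.0447]]
spin [0, 0, 0, 0, 0, 0]
[ 0.5003 -0.0298  0.1901] tilt 28.17 head -2.39 roll 1.81 [ 16.6  -6.7 -16.9 131.   -4.5  27.3 -90. ]
offset [[-0.0051, 0.0007, 0.0262], [-0.0051, 0.0007, 0.0262], [-0.0051, 0.0007, 0.0262], [-0.0051, 0.0007, 0.0262]]
spin [0, 0, 0, 0]
[ 0.5317 -0.0307  0.0883] tilt 28.15 head -2.39 roll 1.80 [  37.5    9.2  -41.4  133.4   30.3   13.1 -122.8]
```

```bash
python3 - <<'E'
from pl2 import *
s=get_state(); q=s["q"]
import io,contextlib
for dy in(.0,.1,.2,.3):
  for n in(3,4):
    d=np.array([-.89,dy,.46])*.06
    st=[(np.array([.0,.02,0]),-1.)]+[(d,0)]*n
    with contextlib.redirect_stdout(io.StringIO()):
        a=rowsim(q,st); p2,_=fk(a,PAR,SG); b=rowsim(a,seg(p2,[.50,-.03,.19],6)); c=rowsim(b,seg([.50,-.03,.19],[.5315,-.031,.088],4))
    print(dy,n);info(a);info(c)
E
```

```text
0.0 3
[ 0.4086 -0.0143  0.4047] tilt 30.02 head -2.32 roll 0.02 [  4.5 -28.3  -7.3 118.5  -1.   59.6 -94.9]
[ 0.5317 -0.0307  0.0891] tilt 29.96 head -2.33 roll -0.00 [  41.4    9.5  -47.2  134.7   49.1   13.1 -141.5]
0.0 4
[ 0.3957 -0.016   0.4353] tilt 27.90 head -2.32 roll 0.02 [  5.1 -28.3  -7.1 114.1  -1.5  66.2 -94. ]
[ 0.5314 -0.0306  0.0883] tilt 27.88 head -2.32 roll 0.01 [  22.2    7.8  -26.6  133.6   28.    13.1 -121.5]
0.1 3
[0.4075 0.0149 0.4045] tilt 30.11 head -2.68 roll -0.55 [  -3.8  -28.3   -7.4  118.6    4.5   60.4 -104.9]
[ 0.5318 -0.0306  0.0886] tilt 30.05 head -2.69 roll -0.57 [  37.     9.   -43.2  134.9   50.3   13.1 -143.6]
0.1 4
[0.3928 0.0281 0.435 ] tilt 28.12 head -2.93 roll -1.01 [  -7.9  -28.3   -7.1  114.2    6.3   67.4 -108.6]
[ 0.5316 -0.0307  0.0882] tilt 28.10 head -2.93 roll -1.01 [  13.3    7.3  -18.4  133.9   30.8   13.1 -125.5]
0.2 3
[0.4027 0.0433 0.4045] tilt 30.39 head -3.00 roll -1.06 [ -11.9  -28.3   -7.4  118.7    9.6   61.7 -114.5]
[ 0.5313 -0.031   0.0886] tilt 30.33 head -3.02 roll -1.08 [  34.     8.6  -40.5  135.2   52.7   13.1 -146.6]
0.2 4
[0.3817 0.0691 0.4344] tilt 28.79 head -3.44 roll -1.83 [ -20.2  -28.3   -7.1  114.5   13.1   69.8 -122.1]
[ 0.5317 -0.0311  0.0883] tilt 28.76 head -3.45 roll -1.84 [  11.1    7.2  -17.1  134.4   37.4   13.1 -133. ]
0.3 3
[0.3948 0.0698 0.4047] tilt 30.82 head -3.26 roll -1.45 [ -19.7  -28.3   -7.4  118.8   14.1   63.5 -123.3]
[ 0.5313 -0.0308  0.0887] tilt 30.75 head -3.28 roll -1.49 [  31.9    8.3  -38.8  135.5   55.9   13.1 -150.4]
0.3 4
[0.3654 0.1039 0.434 ] tilt 29.69 head -3.76 roll -2.32 [ -31.2  -28.3   -7.1  114.9   18.3   72.7 -133.6]
[ 0.5312 -0.0306  0.0885] tilt 29.66 head -3.77 roll -2.34 [  13.1    7.1  -20.   135.    45.6   13.1 -141.7]
```

```bash
python3 - <<'E'
from pl2 import *
q=get_state()["q"]; d=np.array([-.89,0,.46])*.06
rowsim(q,[(np.array([.0,.02,0]),-1.)]+[(d,0)]*4)
E
```

```text
offset [[-0.001, -0.02, -0.0004], [-0.027, 0.002, -0.0537], [-0.0286, 0.0021, -0.0529], [-0.0305, 0.0021, -0.0518], [-0.0324, 0.0022, -0.0506]]
spin [-1.0, 0, 0, 0, 0]
[ 0.3957 -0.016   0.4353] tilt 27.90 head -2.32 roll 0.02 [  5.1 -28.3  -7.1 114.1  -1.5  66.2 -94. ]
```

Emit:
drive_tool([
  [-0.001, -0.02, -0.0004],
  [0, 0, 0],
  [-0.027, 0.002, -0.0537],
  [-0.0286, 0.0021, -0.0529],
  [-0.0305, 0.0021, -0.0518],
  [-0.0324, 0.0022, -0.0506],
  [0, 0, 0],
  [0, 0, 0],
], grip=[0, 0, 0, 0, 0, 0, 0, 0], spin=[-1, 0, 0, 0, 0, 0, 0, 0])

```text
time: 13.95
tcp_pos: [0.414, -0.0201, 0.3235]
eef_rot: [-178.8, -32.5, -3.2]
force: [0.8, 1.8, -0.8]
width: 0.0855
```

```bash
python3 - <<'E'
from pl2 import *
q=get_state()["q"]; info(q); p,_=fk(q,PAR,SG)
a=rowsim(q,seg(p,[.50,-.03,.19],8)); b=rowsim(a,seg([.5,-.03,.19],[.5315,-.031,.088],6))
E
```

```text
[ 0.414  -0.0201  0.3236] tilt 32.57 head -2.53 roll 1.00 [ 11.  -28.2 -10.6 129.2  -6.4  46.1 -89.5]
offset [[0.0001, 0.0011, 0.0199], [0.0001, 0.0011, 0.0199], [0.0001, 0.0011, 0.0199], [0.0001, 0.0011, 0.0199], [0.0001, 0.0011, 0.0199], [0.0001, 0.0011, 0.0199], [0.0001, 0.0011, 0.0199], [0.0001, 0.0011, 0.0199]]
spin [0, 0, 0, 0, 0, 0, 0, 0]
[ 0.5    -0.0304  0.1897] tilt 32.57 head -2.53 roll 1.00 [ 13.   -8.4 -14.4 134.6  -1.6  21.  -93.4]
offset [[-0.0047, 0.0002, 0.0172], [-0.0047, 0.0002, 0.0172], [-0.0047, 0.0002, 0.0172], [-0.0047, 0.0002, 0.0172], [-0.0047, 0.0002, 0.0172], [-0.0047, 0.0002, 0.0172]]
spin [0, 0, 0, 0, 0, 0]
[ 0.524  -0.0305  0.099 ] tilt 32.47 head -2.56 roll 0.95 [ -97.8  -28.3   83.4  139.2   79.2   32.7 -166.1]
```

```bash
python3 - <<'E'
from pl2 import *
import io,contextlib
q=get_state()["q"]
for sp in(-.8,-1.2,-1.6):
 for sh in(.02,.04):
  for dy in(.0,.1,.2):
    d=np.array([-.89,dy,.46])*.05
    with contextlib.redirect_stdout(io.StringIO()):
        a=rowsim(q,[(np.array([.0,sh,0]),sp)]+[(d,0)]*3)
    print(sp,sh,dy);info(a)
E
```

```text
-0.8 0.02 0.0
[0.3933 0.0026 0.3825] tilt 27.25 head -2.04 roll 0.25 [ 1.000e+00 -2.830e+01 -7.500e+00  1.202e+02  1.000e-01  6.090e+01
 -9.860e+01]
-0.8 0.02 0.1
[0.3916 0.0252 0.3825] tilt 27.35 head -2.25 roll -0.13 [  -5.3  -28.3   -7.5  120.2    3.9   61.4 -106. ]
-0.8 0.02 0.2
[0.3878 0.0467 0.3826] tilt 27.56 head -2.44 roll -0.46 [ -11.4  -28.3   -7.5  120.3    7.3   62.3 -113.1]
-0.8 0.04 0.0
[0.3891 0.0389 0.3827] tilt 27.49 head -2.51 roll -0.57 [  -9.7  -28.3   -7.5  120.3    6.6   62.1 -111.2]
-0.8 0.04 0.1
[0.384  0.06   0.3828] tilt 27.77 head -2.68 roll -0.87 [ -15.7  -28.3   -7.5  120.4    9.9   63.2 -118.1]
-0.8 0.04 0.2
[0.3776 0.0795 0.3831] tilt 28.12 head -2.81 roll -1.09 [ -21.3  -28.3   -7.5  120.4   12.8   64.4 -124.4]
-1.2 0.02 0.0
[0.3933 0.0027 0.3825] tilt 27.25 head -1.68 roll 0.06 [  1.  -28.3  -7.5 120.2   0.2  60.9 -98.2]
-1.2 0.02 0.1
[0.3916 0.0251 0.3826] tilt 27.35 head -1.90 roll -0.31 [  -5.3  -28.3   -7.5  120.2    3.9   61.4 -105.6]
-1.2 0.02 0.2
[0.3878 0.0468 0.3826] tilt 27.56 head -2.09 roll -0.65 [ -11.5  -28.3   -7.5  120.3    7.4   62.3
[... 426 characters left out ...]
1.33 roll -0.12 [ 1.100e+00 -2.830e+01 -7.500e+00  1.202e+02  1.000e-01  6.090e+01
 -9.770e+01]
-1.6 0.02 0.1
[0.3916 0.0249 0.3825] tilt 27.35 head -1.54 roll -0.49 [  -5.2  -28.3   -7.5  120.2    3.8   61.4 -105.1]
-1.6 0.02 0.2
[0.3879 0.0467 0.3826] tilt 27.56 head -1.73 roll -0.83 [ -11.4  -28.3   -7.5  120.3    7.4   62.3 -112.3]
-1.6 0.04 0.0
[0.3891 0.0389 0.3826] tilt 27.49 head -1.80 roll -0.94 [  -9.6  -28.3   -7.5  120.3    6.6   62.1 -110.3]
-1.6 0.04 0.1
[0.3841 0.0598 0.3829] tilt 27.77 head -1.97 roll -1.24 [ -15.6  -28.3   -7.5  120.3    9.9   63.1 -117.2]
-1.6 0.04 0.2
[0.3776 0.0794 0.383 ] tilt 28.11 head -2.10 roll -1.46 [ -21.3  -28.3   -7.5  120.4   12.8   64.4 -123.6]
```

```bash
python3 - <<'E'
from pl2 import *
q=get_state()["q"]
d=np.array([-.89,.08,.46])*.046
rowsim(q,[(np.array([.0,.01,0]),-.4)]*2+[(d,0)]*3)
E
```

```text
offset [[-0.0005, -0.01, -0.0001], [-0.0004, -0.01, -0.0001], [-0.0232, -0.0026, -0.0399], [-0.0243, -0.0025, -0.0393], [-0.0254, -0.0023, -0.0386]]
spin [-0.4, -0.4, 0, 0, 0]
[0.3945 0.0183 0.3768] tilt 27.74 head -2.16 roll 0.03 [  -3.4  -28.3   -7.5  121.1    2.8   60.  -103.9]
```

Emit:
drive_tool([
  [-0.0005, -0.01, -0.0001],
  [-0.0004, -0.01, -0.0001],
  [-0.0232, -0.0026, -0.0399],
  [-0.0243, -0.0025, -0.0393],
  [-0.0254, -0.0023, -0.0386],
  [0, 0, 0],
  [0, 0, 0],
  [0, 0, 0],
], grip=[0, 0, 0, 0, 0, 0, 0, 0], spin=[-0.4, -0.4, 0, 0, 0, 0, 0, 0])

```text
time: 14.95
tcp_pos: [0.4063, 0.0277, 0.322]
eef_rot: [178.9, -30.3, -2.2]
force: [0.2, 0.1, -0.4]
width: 0.0852
```

```bash
python3 - <<'E'
from pl2 import *
q=get_state()["q"]; info(q); p,_=fk(q,PAR,SG)
a=rowsim(q,seg(p,[.50,-.03,.19],8)); b=rowsim(a,seg([.5,-.03,.19],[.5315,-.031,.088],6))
for x in(.6,.65,.69):
    p,_=fk(b,PAR,SG); b=rowsim(b,seg(p,[x,-.03-.0155*(x-.53)/.16,.088],6))
E
```

```text
[0.4064 0.0278 0.322 ] tilt 30.30 head -2.77 roll -0.98 [ 13.1 -28.3 -20.6 127.8  -4.6  49.1 -98.2]
offset [[0.002, 0.0064, 0.0204], [0.002, 0.0064, 0.0204], [0.002, 0.0064, 0.0204], [0.002, 0.0064, 0.0204], [0.002, 0.0064, 0.0204], [0.002, 0.0064, 0.0204], [0.002, 0.0064, 0.0204], [0.002, 0.0064, 0.0204]]
spin [0, 0, 0, 0, 0, 0, 0, 0]
[ 0.4998 -0.0303  0.1901] tilt 30.30 head -2.77 roll -0.98 [ 17.5  -7.7 -20.3 132.7   3.   24.5 -98.2]
offset [[-0.004, -0.0004, 0.0173], [-0.004, -0.0004, 0.0173], [-0.004, -0.0004, 0.0173], [-0.004, -0.0004, 0.0173], [-0.004, -0.0004, 0.0173], [-0.004, -0.0004, 0.0173]]
spin [0, 0, 0, 0, 0, 0]
[ 0.5315 -0.0311  0.0886] tilt 30.28 head -2.77 roll -0.99 [  35.5    8.7  -41.8  135.1   52.3   13.1 -145.8]
offset [[0.0098, 0.0004, 0.0059], [0.0098, 0.0004, 0.0059], [0.0098, 0.0004, 0.0059], [0.0098, 0.0004, 0.0059], [0.0098, 0.0004, 0.0059], [0.0098, 0.0004, 0.0059]]
spin [0, 0, 0, 0, 0, 0]
[ 0.5999 -0.0369  0.0877] tilt 30.28 head -2.77 roll -0.99 [  32.9   16.   -39.9  127.    55.6   17.  -146.1]
offset [[0.0073, 0.0004, 0.0042], [0.0073, 0.0004, 0.0042], [0.0073, 0.0004, 0.0042], [0.0073, 0.0004, 0.0042], [0.0073, 0.0004, 0.0042], [0.0073, 0.0004, 0.0042]]
spin [0, 0, 0, 0, 0, 0]
[ 0.6502 -0.0417  0.088 ] tilt 30.28 head -2.77 roll -0.99 [  32.1   21.   -39.7  120.7   55.6   20.1 -143.9]
offset [[0.0057, 0.0003, 0.0034], [0.0057, 0.0003, 0.0034], [0.0057, 0.0003, 0.0034], [0.0057, 0.0003, 0.0034], [0.0057, 0.0003, 0.0034], [0.0057, 0.0003, 0.0034]]
spin [0, 0, 0, 0, 0, 0]
[ 0.6899 -0.0454  0.0877] tilt 30.28 head -2.77 roll -0.99 [  31.5   24.8  -39.7  115.6   55.4   22.5 -141.8]
```

```bash
cat >> kin.py <<'E'
_step=step
VM=.7*np.array([147.25,147.25,180,180,180,180,180])/8
def step(q,off,spin,**k):
    x=_step(q,off,spin,**k); f=min(1,(VM/np.maximum(abs(x-q),1e-9)).min()); return q+(x-q)*f
E
python3 - <<'E'
from pl2 import *
import io,contextlib
q=np.array([11,-28.2,-10.6,129.2,-6.4,46.1,-89.5])
for o,s in zip([[-0.0005, -0.01, -0.0001], [-0.0004, -0.01, -0.0001], [-0.0232, -0.0026, -0.0399], [-0.0243, -0.0025, -0.0393], [-0.0254, -0.0023, -0.0386]],[-.4,-.4,0,0,0]):
    q=step(q,np.array(o),s,w=600,reg=.05); info(q)
print()
q=get_state()["q"]
for sh in(-.03,-.05,-.07):
 for sp in(0,.3):
  for dy in(-.1,0,.1):
    for n in(2,3):
      d=np.array([-.89,dy,.46])*.046
      with contextlib.redirect_stdout(io.StringIO()):
        a=rowsim(q,[(np.array([.01,sh/3,0]),sp/3)]*3+[(d,0)]*n)
      print(sh,sp,dy,n);info(a)
E
```

```text
[ 0.4141 -0.0097  0.3238] tilt 32.55 head -2.14 roll 0.80 [  9.6 -28.3 -11.3 129.2  -5.3  46.1 -91.7]
[4.141e-01 3.000e-04 3.238e-01] tilt 32.55 head -1.80 roll 0.59 [  7.1 -28.3 -11.3 129.2  -3.4  46.2 -94.8]
[0.4087 0.0053 0.3397] tilt 30.97 head -1.88 roll 0.47 [   0.5  -28.3   -8.   126.7    0.9   50.7 -100. ]
[0.4024 0.0114 0.3575] tilt 29.35 head -1.98 roll 0.29 [  -1.2  -28.3   -7.8  124.     1.8   55.2 -101.7]
[0.3945 0.0185 0.3771] tilt 27.73 head -2.11 roll 0.05 [  -3.3  -28.3   -7.5  121.     2.7   60.  -103.8]

-0.03 0 -0.1 2
[ 0.3971 -0.0105  0.3604] tilt 28.30 head -2.86 roll -1.14 [  1.7 -28.3  -7.7 123.2   1.8  57.  -99.1]
-0.03 0 -0.1 3
[ 0.3894 -0.0152  0.3805] tilt 26.64 head -2.90 roll -1.22 [  2.8 -28.3  -7.5 120.2   1.   61.6 -97.5]
-0.03 0 0 2
[0.3971 0.0009 0.3592] tilt 28.44 head -2.88 roll -1.25 [  -1.3  -28.3   -7.7  123.4    3.7   57.1 -102.9]
-0.03 0 0 3
[0.3892 0.0039 0.3791] tilt 26.82 head -3.01 roll -1.49 [  -2.4  -28.3   -7.5  120.5    4.    61.8 -103.5]
-0.03 0 0.1 2
[0.3968 0.0112 0.358 ] tilt 28.60 head -2.89 roll -1.34 [  -4.   -28.3   -7.8  123.
[... 3003 characters left out ...]
0.1 2
[ 0.3931 -0.0593  0.3607] tilt 28.44 head -2.86 roll -0.54 [ 14.9 -28.3  -7.7 123.2  -6.3  56.5 -83.4]
-0.07 0.3 -0.1 3
[ 0.3822 -0.0727  0.3808] tilt 26.92 head -2.67 roll -0.17 [ 19.  -28.3  -7.5 120.3  -8.4  61.3 -78.7]
-0.07 0.3 0 2
[ 0.3948 -0.0487  0.3606] tilt 28.37 head -2.91 roll -0.62 [ 12.  -28.3  -7.7 123.2  -4.5  56.5 -86.9]
-0.07 0.3 0 3
[ 0.3859 -0.0551  0.3807] tilt 26.75 head -2.78 roll -0.38 [ 14.1 -28.3  -7.5 120.3  -5.7  61.2 -84.5]
-0.07 0.3 0.1 2
[ 0.3961 -0.0377  0.3605] tilt 28.32 head -2.96 roll -0.71 [  9.  -28.3  -7.7 123.2  -2.7  56.6 -90.5]
-0.07 0.3 0.1 3
[ 0.3883 -0.0367  0.3806] tilt 26.65 head -2.91 roll -0.62 [  9.  -28.3  -7.5 120.2  -2.7  61.2 -90.4]
```

```bash
python3 - <<'E'
from pl2 import *
q=get_state()["q"]
d=np.array([-.89,-.05,.46])*.046
rowsim(q,[(np.array([.005,-.02,0]),0)]*4+[(d,0)]*2)
E
```

```text
offset [[0.005, 0.0197, 0.0033], [0.005, 0.0197, 0.0033], [0.005, 0.0197, 0.0033], [0.005, 0.0197, 0.0033], [-0.0246, 0.0046, -0.0388], [-0.025, 0.0046, -0.0385]]
spin [0, 0, 0, 0, 0, 0]
[ 0.3894 -0.0675  0.3597] tilt 28.16 head -2.53 roll -0.55 [ 17.2 -28.3  -7.7 123.3  -7.7  56.9 -80.2]
```

Emit:
drive_tool([
  [0.005, 0.0197, 0.0033],
  [0.005, 0.0197, 0.0033],
  [0.005, 0.0197, 0.0033],
  [0.005, 0.0197, 0.0033],
  [-0.0246, 0.0046, -0.0388],
  [-0.025, 0.0046, -0.0385],
  [0, 0, 0],
  [0, 0, 0],
], grip=[0, 0, 0, 0, 0, 0, 0, 0], spin=[0, 0, 0, 0, 0, 0, 0, 0])

```text
time: 15.95
tcp_pos: [0.3967, -0.0582, 0.3399]
eef_rot: [179.1, -28.8, -2.2]
force: [-0.2, 0.5, 0.2]
width: 0.0854
```

```bash
python3 - <<'E'
from pl2 import *
q=get_state()["q"]; info(q)
E
```

```text
[ 0.3968 -0.0582  0.34  ] tilt 28.85 head -2.66 roll -0.76 [ 27.9 -28.3 -15.8 125.5 -14.   53.7 -75. ]
```

```bash
python3 - <<'E'
from pl2 import *
q=get_state()["q"]
d=np.array([-.89,-.1,.46])*.046
rowsim(q,[(np.array([.005,-.02,0]),0)]*4+[(d,0)]*2)
E
```

```text
offset [[0.0051, 0.0197, 0.0031], [0.0051, 0.0197, 0.0031], [0.0051, 0.0197, 0.0031], [0.0051, 0.0197, 0.0031], [-0.0255, 0.0068, -0.0381], [-0.0255, 0.0068, -0.0381]]
spin [0, 0, 0, 0, 0, 0]
[ 0.3475 -0.1554  0.3802] tilt 28.31 head -2.48 roll -0.37 [ 41.5 -28.2  -7.2 120.8 -19.8  63.7 -52.8]
```

Emit:
drive_tool([
  [0.0051, 0.0197, 0.0031],
  [0.0051, 0.0197, 0.0031],
  [0.0051, 0.0197, 0.0031],
  [-0.0255, 0.0068, -0.0381],
  [-0.0255, 0.0068, -0.0381],
  [-0.0255, 0.0068, -0.0381],
  [0, 0, 0],
  [0, 0, 0],
], grip=[0, 0, 0, 0, 0, 0, 0, 0], spin=[0, 0, 0, 0, 0, 0, 0, 0])

```text
time: 16.95
tcp_pos: [0.3514, -0.1428, 0.3717]
eef_rot: [-179.1, -27.4, -2.5]
force: [0.0, 0.2, -0.4]
width: 0.0857
```

```bash
python3 - <<'E'
from pl2 import *
q=get_state()["q"]; info(q);p,_=fk(q,PAR,SG)
a=rowsim(q,seg(p,[.50,-.03,.20],8)); b=rowsim(a,seg([.5,-.03,.20],[.5315,-.031,.088],7))
for x in(.6,.65,.69):
    p,_=fk(b,PAR,SG); b=rowsim(b,seg(p,[x,-.03-.0155*(x-.53)/.16,.088],6))
E
```

```text
[ 0.3515 -0.1427  0.3717] tilt 27.43 head -2.06 roll 0.79 [ 56.  -28.3 -16.6 121.  -27.2  66.2 -45.8]
offset [[0.006, -0.0145, 0.0275], [0.006, -0.0145, 0.0275], [0.006, -0.0145, 0.0275], [0.006, -0.0145, 0.0275], [0.006, -0.0145, 0.0275], [0.006, -0.0145, 0.0275], [0.006, -0.0145, 0.0275], [0.006, -0.0145, 0.0275]]
spin [0, 0, 0, 0, 0, 0, 0, 0]
[ 0.4995 -0.0296  0.2002] tilt 27.43 head -2.06 roll 0.79 [ 60.4 -10.5 -55.7 129.  -19.5  30.7 -74.7]
offset [[-0.0034, 0.0002, 0.0163], [-0.0034, 0.0002, 0.0163], [-0.0034, 0.0002, 0.0163], [-0.0034, 0.0002, 0.0163], [-0.0034, 0.0002, 0.0163], [-0.0034, 0.0002, 0.0163], [-0.0034, 0.0002, 0.0163]]
spin [0, 0, 0, 0, 0, 0, 0]
[ 0.5308 -0.0307  0.0881] tilt 27.43 head -2.05 roll 0.80 [  42.4   10.1  -47.5  132.9   36.    15.4 -127.9]
offset [[0.0103, 0.0006, 0.0053], [0.0103, 0.0006, 0.0053], [0.0103, 0.0006, 0.0053], [0.0103, 0.0006, 0.0053], [0.0103, 0.0006, 0.0053], [0.0103, 0.0006, 0.0053]]
spin [0, 0, 0, 0, 0, 0]
[ 0.6001 -0.0368  0.0883] tilt 27.43 head -2.05 roll 0.80 [  37.    17.2  -43.1  124.6   41.8   19.3 -131.1]
offset [[0.0074, 0.0005, 0.0039], [0.0074, 0.0005, 0.0039], [0.0074, 0.0005, 0.0039], [0.0074, 0.0005, 0.0039], [0.0074, 0.0005, 0.0039], [0.0074, 0.0005, 0.0039]]
spin [0, 0, 0, 0, 0, 0]
[ 0.6501 -0.0415  0.0879] tilt 27.43 head -2.05 roll 0.80 [  34.7   22.   -41.5  118.3   43.6   22.2 -130.9]
offset [[0.0059, 0.0004, 0.0031], [0.0059, 0.0004, 0.0031], [0.0059, 0.0004, 0.0031], [0.0059, 0.0004, 0.0031], [0.0059, 0.0004, 0.0031], [0.0059, 0.0004, 0.0031]]
spin [0, 0, 0, 0, 0, 0]
[ 0.69   -0.0454  0.0877] tilt 27.43 head -2.05 roll 0.80 [  33.3   25.7  -40.8  113.2   44.3   24.6 -130. ]
```

Emit:
drive_tool([
  [0.006, -0.0145, 0.0275],
  [0.006, -0.0145, 0.0275],
  [0.006, -0.0145, 0.0275],
  [0.006, -0.0145, 0.0275],
  [0.006, -0.0145, 0.0275],
  [0.006, -0.0145, 0.0275],
  [0.006, -0.0145, 0.0275],
  [0.006, -0.0145, 0.0275],
], grip=[0, 0, 0, 0, 0, 0, 0, 0], spin=[-0.7, 0, 0, 0, 0, 0, 0, 0])

```text
time: 17.95
tcp_pos: [0.499, -0.0256, 0.1992]
eef_rot: [-179.5, -27.5, -1.3]
force: [1.0, -0.9, -0.1]
width: 0.0854
```

```bash
python3 - <<'E'
from pl2 import *
from h import grab_frame,cv2
q=get_state()["q"]; info(q);p,_=fk(q,PAR,SG)
b=rowsim(q,seg(p,[.518,-.0305,.135],4)+seg([.518,-.0305,.135],[.5315,-.031,.088],4))
for n in("scene","top"):
    p,d=grab_frame(n); cv2.imwrite(f"pics/{n}5.png",p[:,:,::-1])
E
```

```text
[ 0.4992 -0.0256  0.1994] tilt 27.48 head -1.08 roll 0.44 [ 60.6 -10.7 -56.3 129.1 -20.   30.6 -73.7]
offset [[-0.0032, 0.0013, 0.0164], [-0.0032, 0.0013, 0.0164], [-0.0032, 0.0013, 0.0164], [-0.0032, 0.0013, 0.0164], [-0.0024, 0.0002, 0.012], [-0.0024, 0.0002, 0.012], [-0.0024, 0.0002, 0.012], [-0.0024, 0.0002, 0.012]]
spin [0, 0, 0, 0, 0, 0, 0, 0]
[ 0.5315 -0.0314  0.0884] tilt 27.48 head -1.08 roll 0.45 [  42.9   10.2  -47.8  132.8   35.7   15.3 -126.2]
```

View pics/top5.png

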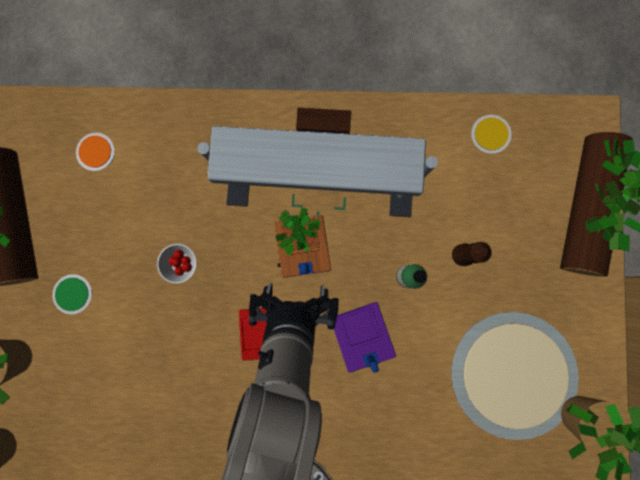

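```bash
python3 - <<'E'
from pl2 import *
q=get_state()["q"]; p,_=fk(q,PAR,SG)
b=rowsim(q,seg(p,[.513,-.03,.135],4)+seg([.513,-.03,.135],[.526,-.0308,.085],4))
E
```

```text
offset [[-0.004, 0.0016, 0.0157], [-0.004, 0.0016, 0.0157], [-0.004, 0.0016, 0.0157], [-0.004, 0.0016, 0.0157], [-0.0028, 0.0003, 0.0126], [-0.0028, 0.0003, 0.0126], [-0.0028, 0.0003, 0.0126], [-0.0028, 0.0003, 0.0126]]
spin [0, 0, 0, 0, 0, 0, 0, 0]
[ 0.5258 -0.031   0.0852] tilt 27.28 head -0.87 roll 0.58 [  42.9   10.   -47.5  133.5   34.8   14.8 -125.2]
```

Emit:
drive_tool([
  [-0.004, 0.0016, 0.0157],
  [-0.004, 0.0016, 0.0157],
  [-0.004, 0.0016, 0.0157],
  [-0.004, 0.0016, 0.0157],
  [-0.0028, 0.0003, 0.0126],
  [-0.0028, 0.0003, 0.0126],
  [-0.0028, 0.0003, 0.0126],
  [-0.0028, 0.0003, 0.0126],
], grip=[0, 0, 0, 0, 0, 0, 0, 0], spin=[0, 0, 0, 0, 0, 0, 0, 0])

```text
time: 19.05
tcp_pos: [0.5263, -0.0369, 0.0864]
eef_rot: [-179.6, -27.4, -1.6]
force: [-0.1, 0.2, 0.3]
width: 0.0858
```

```bash
python3 - <<'E'
from pl2 import *
from h import grab_frame,cv2
s=get_state();q=s["q"]; info(q);p,_=fk(q,PAR,SG);print(s["force"])
b=rowsim(q,seg(p,[.526,-.0308,.085],2))
for n in("scene","top"):
    p,d=grab_frame(n); p=p[180:340,220:400] if n=="scene" else p[180:320,220:380]; cv2.imwrite(f"pics/{n}6.png",cv2.resize(p[:,:,::-1],None,fx=3,fy=3))
E
```

```text
[ 0.5265 -0.0368  0.0866] tilt 27.41 head -1.39 roll 0.34 [  48.8   11.   -53.6  133.3   39.9   15.9 -129.8]
[-0.09016441  0.20723062  0.2614961 ]
offset [[-0.0007, -0.003, 0.0006], [-0.0007, -0.003, 0.0006]]
spin [0, 0]
[ 0.526  -0.0307  0.0849] tilt 27.41 head -1.39 roll 0.34 [  47.    11.   -52.6  133.5   41.3   15.9 -132.1]
```

View pics/top6.png

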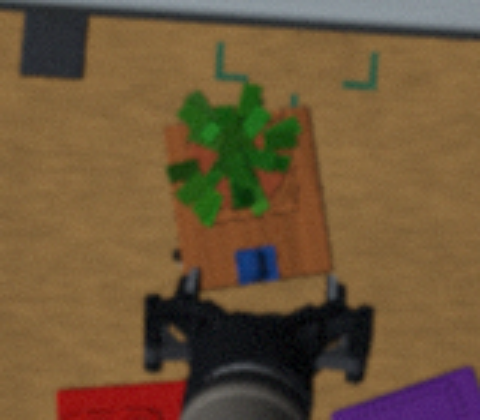

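View pics/scene6.png

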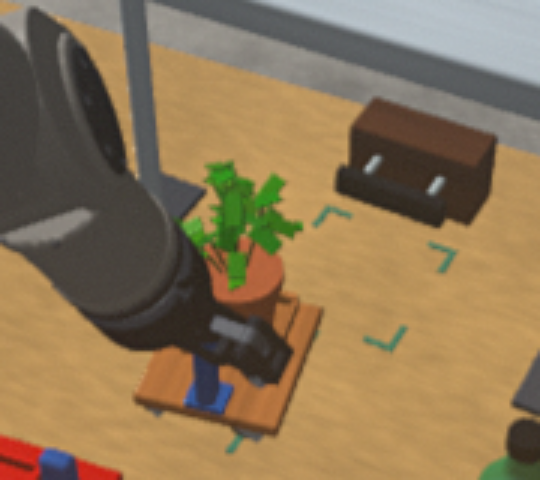

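Emit:
drive_tool([
  [-0.0007, -0.003, 0.0006],
  [-0.0007, -0.003, 0.0006],
  [0, 0, 0],
  [0, 0, 0],
  [0, 0, 0],
  [0, 0, 0],
  [0, 0, 0],
  [0, 0, 0],
], grip=[60, 120, 150, 170, 170, 180, 185, 190], spin=[0, 0, 0, 0, 0, 0, 0, 0])

```text
time: 20.15
tcp_pos: [0.5258, -0.0327, 0.0853]
eef_rot: [-179.5, -27.5, -1.8]
force: [0.8, 0.6, -0.3]
width: 0.022
```

Emit:
drive_tool([
  [0, -0.002, 0],
  [0, 0, 0],
  [0, 0, 0],
  [0, 0, 0],
  [0, 0, 0],
  [0, 0, 0],
  [0, 0, 0],
  [0, 0, 0],
], grip=[193, 196, 199, 202, 205, 208, 211, 214], spin=[0, 0, 0, 0, 0, 0, 0, 0])

```text
time: 21.15
tcp_pos: [0.526, -0.0306, 0.0855]
eef_rot: [-179.5, -27.5, -1.8]
force: [0.5, 0.4, 0.7]
width: 0.0145
```

```bash
python3 - <<'E'
from pl2 import *
from h import grab_frame,cv2
s=get_state();q=s["q"]; info(q);print(s["force"],s["width"])
for n in("scene","top"):
    p,d=grab_frame(n); p=p[180:340,220:400] if n=="scene" else p[180:320,220:380]; cv2.imwrite(f"pics/{n}7.png",cv2.resize(p[:,:,::-1],None,fx=3,fy=3))
E
```

```text
[ 0.5262 -0.0304  0.0856] tilt 27.48 head -1.61 roll 0.43 [  47.2   10.9  -52.9  133.5   41.4   15.9 -132.4]
[0.4635719  0.37627577 0.67130904] 0.014491999015868002
```

View pics/top7.png

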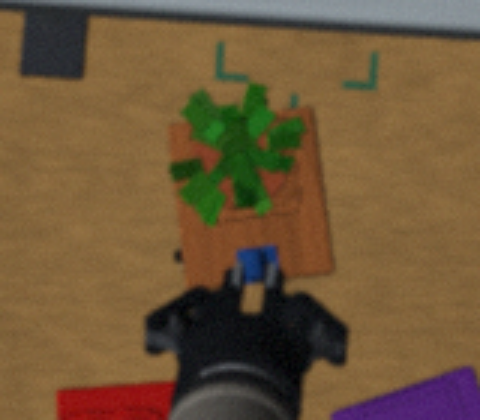

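View pics/scene7.png

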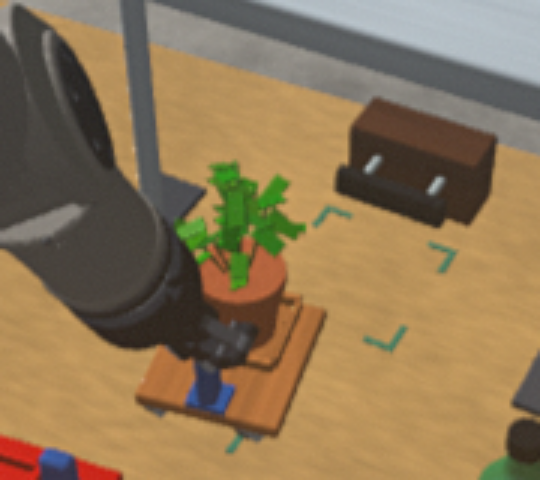

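Emit:
drive_tool([
  [0, 0, 0],
  [0, 0, 0],
  [0, 0, 0],
  [0, 0, 0],
  [0, 0, 0],
  [0, 0, 0],
  [0, 0, 0],
  [0, 0, 0],
], grip=[216, 218, 220, 222, 224, 226, 228, 230], spin=[0, 0, 0, 0, 0, 0, 0, 0])

```text
time: 22.25
tcp_pos: [0.526, -0.0307, 0.0855]
eef_rot: [-179.5, -27.5, -1.8]
force: [1.0, 0.0, 2.3]
width: 0.0128
```

```bash
python3 - <<'E'
from pl2 import *
from h import *
s=get_state();q=s["q"]; info(q);print(s["force"],s["width"],s["wrist_torque"])
for n in("scene","top"):
    p,d=grab_frame(n); c=get_calibration(n); X=cloud(c,d); m=(d>0)&(X[...,2]>.042)&(X[...,2]<.054)&(abs(X[...,0]-.58)<.11)&(abs(X[...,1]+.03)<.1); P=X[m]; print(n,cv2.minAreaRect(P[:,:2].astype(np.float32)*1000))
    p=p[180:340,220:400] if n=="scene" else p[180:320,220:380]; cv2.imwrite(f"pics/{n}8.png",cv2.resize(p[:,:,::-1],None,fx=3,fy=3))
E
```

```text
[ 0.5262 -0.0305  0.0856] tilt 27.48 head -1.62 roll 0.43 [  47.2   10.9  -52.9  133.5   41.4   15.9 -132.4]
[0.98099654 0.02542961 2.30701427] 0.012781343079172041 [0.2340045  0.15373875 0.13372861]
scene ((570.0970458984375, -21.54578399658203), (126.20203399658203, 111.60302734375), 8.638383865356445)
top ((574.115234375, -23.19666290283203), (125.09150695800781, 109.94869232177734), 8.631778717041016)
```

View pics/top8.png

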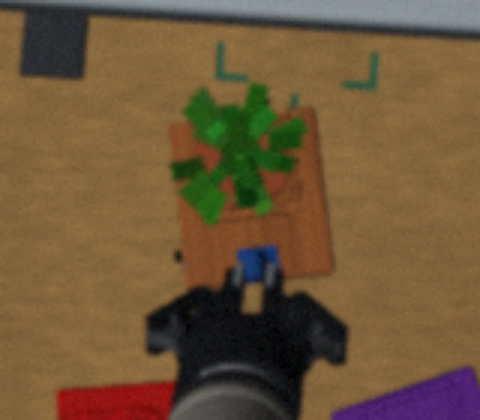

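```bash
python3 - <<'E'
from h import *
c=get_calibration("top")
def pc(P): u=proj(c,P); return ((u-[220,180])*3+1).round(0)
print("tcp",pc([.526,-.0305,.0855]),"grasp",pc([.517,-.0304,.102]))
import math
yaw=math.radians(8.6)
for o in((.5725,-.0225),):
    ox=o[0]+.0075*math.cos(yaw); oy=o[1]+.0075*math.sin(yaw)
    for lx in(-.069,-.047):
        for ly in(-.007,.007):
            for z in(.126,.048):
                print(lx,ly,z,pc([ox+lx*math.cos(yaw)-ly*math.sin(yaw),oy+lx*math.sin(yaw)+ly*math.cos(yaw),z]))
    print("grip",ox-.058*math.cos(yaw),oy-.058*math.sin(yaw))
p,d=grab_frame("top"); X=cloud(c,d)
m=(abs(X[...,0]-.52)<.03)&(abs(X[...,1]+.03)<.03)&(X[...,2]>.08)
hsv=cv2.cvtColor(p,cv2.COLOR_RGB2HSV)
b=m&(hsv[...,0]>100)&(hsv[...,0]<130)&(hsv[...,1]>100)
v,u=np.where(b); P=X[b]; print(len(P),P.mean(0),P.min(0),P.max(0), cv2.minAreaRect(P[:,:2].astype(np.float32)*1000))
cv2.imwrite("pics/t9.png",cv2.resize(p[235:295,280:330,::-1],None,fx=10,fy=10,interpolation=cv2.INTER_NEAREST))
E
```

```text
tcp [256. 263.] grasp [255. 276.]
-0.069 -0.007 0.126 [265. 282.]
-0.069 -0.007 0.048 [269. 282.]
-0.069 0.007 0.126 [244. 284.]
-0.069 0.007 0.048 [251. 285.]
-0.047 -0.007 0.126 [261. 249.]
-0.047 -0.007 0.048 [266. 253.]
-0.047 0.007 0.126 [240. 252.]
-0.047 0.007 0.048 [247. 255.]
grip 0.5225678027571261 -0.03005153484390733
94 [ 0.51915685 -0.0304237   0.1339128 ] [ 0.49027907 -0.05581962  0.09060781] [ 0.53417183 -0.00161291  0.2386332 ] ((504.4983825683594, -31.525123596191406), (44.58903884887695, 50.867252349853516), 54.31791305541992)
```

View pics/t9.png

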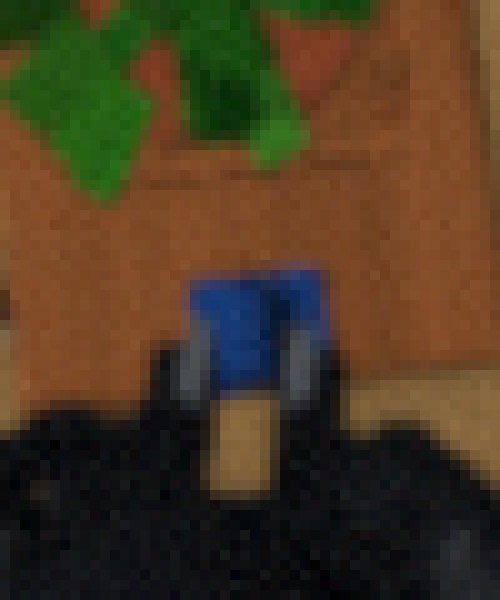

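Emit:
drive_tool([
  [0, 0, 0],
  [0, 0, 0],
  [0, 0, 0],
  [0, 0, 0],
  [0, 0, 0],
  [0, 0, 0],
  [0, 0, 0],
  [0, 0, 0],
], grip=[233, 236, 239, 243, 247, 251, 255, 255], spin=[0, 0, 0, 0, 0, 0, 0, 0])

```text
time: 23.4
tcp_pos: [0.5259, -0.0307, 0.0854]
eef_rot: [-179.5, -27.5, -1.8]
force: [0.2, 0.2, 4.0]
width: 0.0132
```

```bash
cat > deck.py <<'E'
from pl2 import *
from h import *
import sys
def look(tag,save=True):
    s=get_state();info(s["q"]);print("t",s["time"],"F",s["force"].round(1),"w",round(s["width"],4))
    out=[]
    for n in("scene","top"):
        p,d=grab_frame(n); c=get_calibration(n); X=cloud(c,d); hsv=cv2.cvtColor(p,cv2.COLOR_RGB2HSV)
        g=s["tcp_pos"]
        m=(d>0)&(X[...,2]>.042)&(X[...,2]<.054)&(X[...,0]>g[0]-.06)&(X[...,0]<g[0]+.16)&(abs(X[...,1]-g[1])<.09)
        P=X[m]; r=cv2.minAreaRect(P[:,:2].astype(np.float32)*1000); print(n,np.round(r[0],1),np.round(r[1],1),round(r[2],2))
        x0,y0,w,h=(220,160,200,180) if n=="scene" else(220,130,180,160)
        cv2.imwrite(f"pics/{n}_{tag}.png",cv2.resize(p[y0:y0+h,x0:x0+w,::-1],None,fx=3,fy=3,interpolation=cv2.INTER_CUBIC)); np.savez(f"pics/{n}_{tag}.npz",p=p,d=d)
if __name__=="__main__": look(sys.argv[1])
E
python3 deck.py a
```

```text
[ 0.5261 -0.0305  0.0855] tilt 27.47 head -1.62 roll 0.42 [  47.2   10.9  -52.9  133.5   41.4   15.9 -132.4]
t 23.4 F [0.2 0.2 4. ] w 0.0132
scene [570.  -22.8] [127.7 109.5] 8.26
top [574.1 -23. ] [124.9 110.1] 8.42
```

View pics/top_a.png

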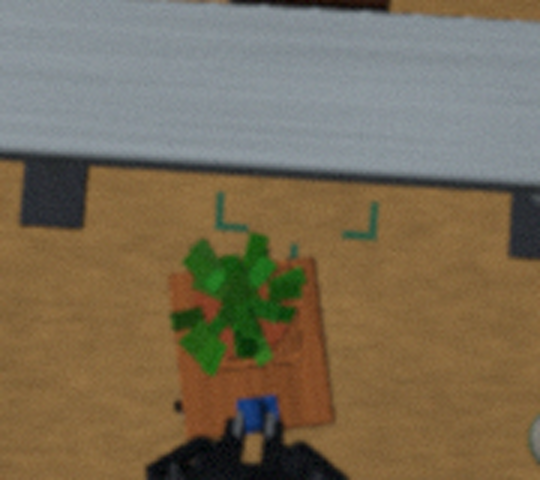

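View pics/scene_a.png

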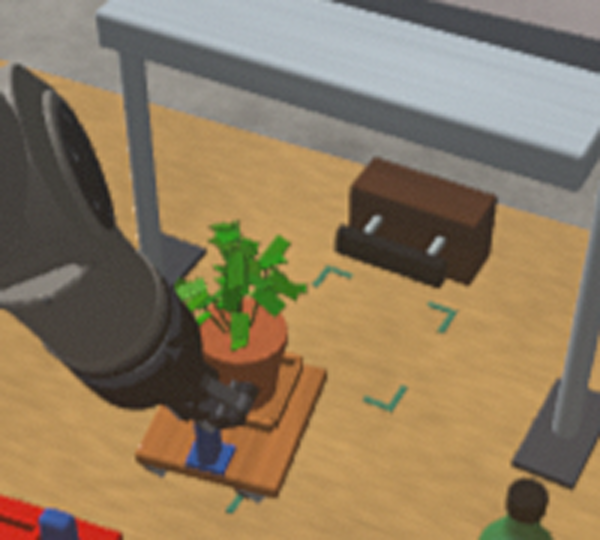

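```bash
python3 - <<'E'
from pl2 import *
q=get_state()["q"]
u=np.array([np.cos(np.radians(-1.8)),np.sin(np.radians(-1.8)),0])
rowsim(q,[(u*.004,0)]*8)
E
```

```text
offset [[0.0035, 0.0, 0.0018], [0.0035, 0.0, 0.0018], [0.0035, 0.0, 0.0018], [0.0035, 0.0, 0.0018], [0.0035, 0.0, 0.0018], [0.0035, 0.0, 0.0018], [0.0035, 0.0, 0.0018], [0.0035, 0.0, 0.0018]]
spin [0, 0, 0, 0, 0, 0, 0, 0]
[ 0.5576 -0.0314  0.0857] tilt 27.47 head -1.62 roll 0.43 [  43.7   14.3  -50.2  129.8   45.    18.  -135.1]
```

Emit:
drive_tool([
  [0.0035, 0, 0.0018],
  [0.0035, 0, 0.0018],
  [0.0035, 0, 0.0018],
  [0.0035, 0, 0.0018],
  [0.0035, 0, 0.0018],
  [0.0035, 0, 0.0018],
  [0.0035, 0, 0.0018],
  [0.0035, 0, 0.0018],
], grip=[255, 255, 255, 255, 255, 255, 255, 255], spin=[0, 0, 0, 0, 0, 0, 0, 0])

```text
time: 24.5
tcp_pos: [0.5573, -0.0322, 0.0855]
eef_rot: [-179.6, -27.4, -1.9]
force: [-1.4, -0.8, 5.6]
width: 0.0125
```

```bash
python3 deck.py b
```

```text
[ 0.5575 -0.032   0.0857] tilt 27.44 head -1.66 roll 0.38 [  43.7   14.3  -50.1  129.8   45.1   18.  -135.1]
t 24.5 F [-1.4 -0.8  5.6] w 0.0125
scene [601.1 -24.5] [126.  109.5] 8.26
top [605.9 -24.9] [125.  110.1] 8.05
```

View pics/top_b.png

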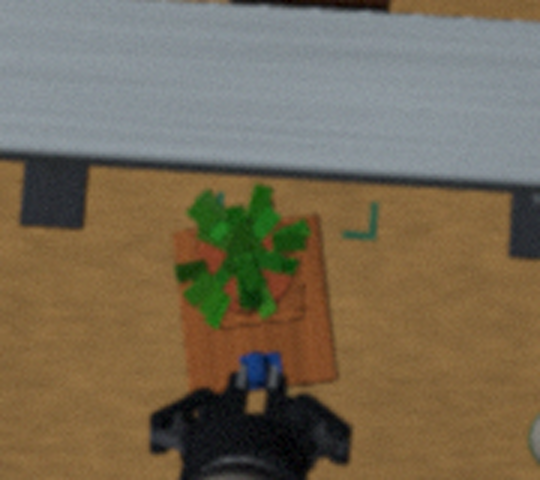

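View pics/scene_b.png

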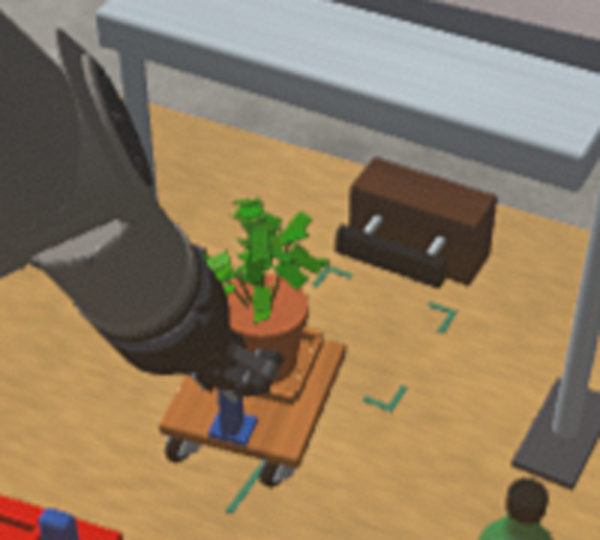

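```bash
python3 - <<'E'
from pl2 import *
q=get_state()["q"]
u=np.array([np.cos(np.radians(8)),np.sin(np.radians(8)),0])
rowsim(q,[(u*.0035,0)]*8)
E
```

```text
offset [[0.0031, -0.0006, 0.0016], [0.0031, -0.0006, 0.0016], [0.0031, -0.0006, 0.0016], [0.0031, -0.0006, 0.0016], [0.0031, -0.0006, 0.0016], [0.0031, -0.0006, 0.0016], [0.0031, -0.0006, 0.0016], [0.0031, -0.0006, 0.0016]]
spin [0, 0, 0, 0, 0, 0, 0, 0]
[ 0.5857 -0.0278  0.0858] tilt 27.45 head -1.66 roll 0.41 [  40.5   17.1  -48.3  126.5   47.5   20.  -137.2]
```

Emit:
drive_tool([
  [0.0031, -0.0006, 0.0016],
  [0.0031, -0.0006, 0.0016],
  [0.0031, -0.0006, 0.0016],
  [0.0031, -0.0006, 0.0016],
  [0.0031, -0.0006, 0.0016],
  [0.0031, -0.0006, 0.0016],
  [0.0031, -0.0006, 0.0016],
  [0.0031, -0.0006, 0.0016],
], grip=[255, 255, 255, 255, 255, 255, 255, 255], spin=[0, 0, 0, 0, 0, 0, 0, 0])

```text
time: 25.6
tcp_pos: [0.5854, -0.0277, 0.0856]
eef_rot: [-179.5, -27.4, -1.8]
force: [-0.3, -1.4, 4.4]
width: 0.0132
```

```bash
python3 deck.py c; python3 - <<'E'
from h import *
c=get_calibration("scene")
for k in("hub_rl","hub_rr","hub_fr","hub_fl"):
    for r in landmark_of(k,"scene")[:5]:
        u,v=r["position"]; print(k,np.round([u,v,r["confidence"]],2),at_z(c,u,v,.013).round(4))
E
```

```text
[ 0.5856 -0.0275  0.0857] tilt 27.45 head -1.63 roll 0.41 [  40.5   17.1  -48.3  126.5   47.5   20.  -137.2]
t 25.6 F [-0.3 -1.4  4.4] w 0.0132
scene [629.  -19.7] [124.4 110.7] 8.27
top [633.6 -20.3] [124.8 109.9] 8.3
hub_rl [232.8  382.8    0.55] [ 3.424e-01 -2.000e-04  1.300e-02]
hub_rl [285.   302.2    0.47] [0.5695 0.0109 0.013 ]
hub_rl [2.874e+02 4.280e+02 4.000e-01] [ 0.3111 -0.1406  0.013 ]
hub_rr [331.1  429.9    0.56] [ 0.3433 -0.2124  0.013 ]
hub_rr [316.1  304.7    0.54] [ 0.5947 -0.057   0.013 ]
hub_rr [252.4  352.4    0.42] [0.4193 0.0037 0.013 ]
hub_fl [198.5 371.    0.5] [0.3334 0.0769 0.013 ]
```

View pics/scene_c.png

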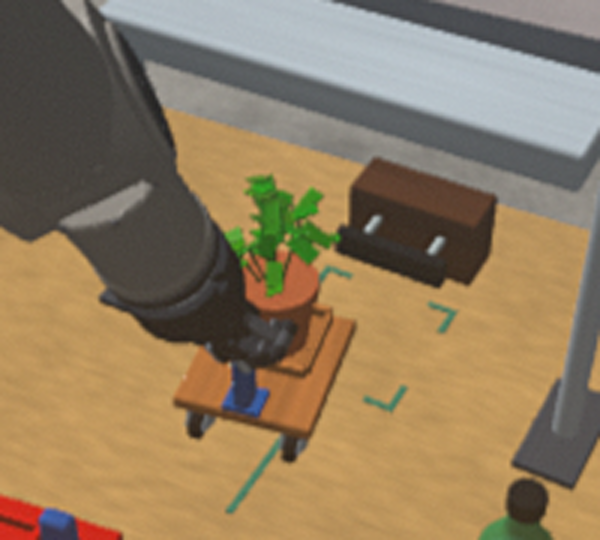

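Emit:
drive_tool([
  [0, 0, 0],
  [0, 0, 0],
  [0, 0, 0],
  [0, 0, 0],
  [0, 0, 0],
  [0, 0, 0],
  [0, 0, 0],
  [0, 0, 0],
], grip=[255, 255, 255, 255, 255, 255, 205, 190], spin=[1.2, 1.2, 1.2, 1.2, 1.2, 0, 0, 0])

```text
time: 26.9
tcp_pos: [0.5842, -0.0278, 0.0846]
eef_rot: [-176.4, -27.1, -8.7]
force: [0.0, -1.3, 0.4]
width: 0.0218
```

```bash
python3 deck.py d
```

```text
[ 0.5843 -0.0276  0.0847] tilt 27.33 head -7.01 roll 3.20 [  39.4   16.7  -47.   126.6   46.4   19.6 -142.3]
t 26.9 F [ 0.  -1.3  0.4] w 0.0218
scene [630.5 -24.6] [126.7 110.5] 3.35
top [633.9 -25.7] [124.8 109.7] 2.46
```

View pics/scene_d.png

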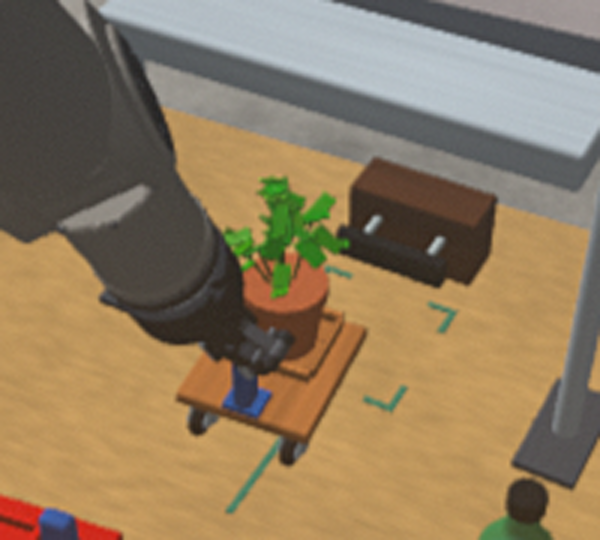

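Emit:
drive_tool([
  [0, 0, 0],
  [0, 0, 0],
  [0, 0, 0],
  [0, 0, 0],
  [0, 0, 0],
  [0, 0, 0],
  [0, 0, 0],
  [0, 0, 0],
], grip=[185, 185, 185, 195, 205, 215, 235, 255], spin=[-4, -4, -3.8, 0, 0, 0, 0, 0])

```text
time: 28.0
tcp_pos: [0.5855, -0.0273, 0.0857]
eef_rot: [177.5, -27.4, 4.7]
force: [0.1, 0.9, 0.0]
width: 0.0124
```

```bash
python3 deck.py e; python3 - <<'E'
from pl2 import *
q=get_state()["q"]
u=np.array([1,-.04,0])
rowsim(q,[(u*.002,1.0)]*6+[(u*0,0)]*2)
E
```

```text
[ 0.5857 -0.0271  0.0859] tilt 27.48 head 3.52 roll -2.21 [  41.7   17.4  -49.7  126.5   48.5   20.3 -132.3]
t 28.0 F [0.1 0.9 0. ] w 0.0124
scene [632.  -24.3] [127.8 111.2] 2.48
top [634.2 -25.4] [124.1 109.3] 2.47
offset [[0.0018, 0.0002, 0.0009], [0.0018, 0.0002, 0.0009], [0.0018, 0.0001, 0.0009], [0.0018, 0.0001, 0.0009], [0.0018, 0.0001, 0.0009], [0.0018, 0.0, 0.0009], [0.0, 0.0, 0.0], [0.0, 0.0, 0.0]]
spin [1.0, 1.0, 1.0, 1.0, 1.0, 1.0, 0, 0]
[ 0.5978 -0.0275  0.0861] tilt 27.48 head -1.79 roll 0.55 [  39.8   18.2  -47.8  125.    48.1   20.7 -137.5]
```

View pics/scene_e.png

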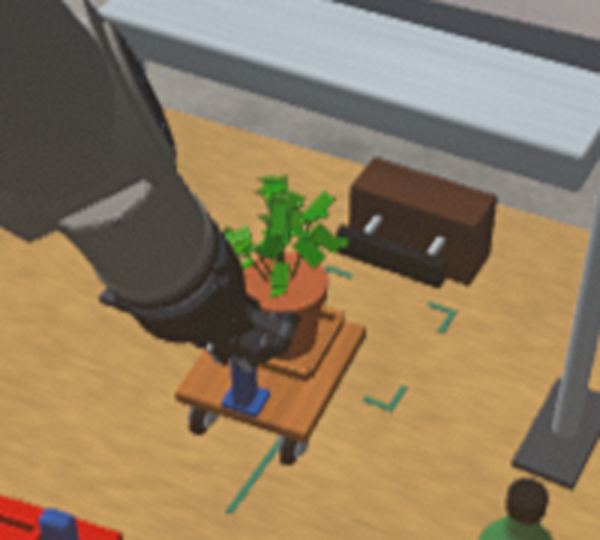

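```bash
python3 - <<'E'
from pl2 import *
q=get_state()["q"]
ex=np.array([.9992,-.0401,0]);ey=np.array([.0401,.9992,0])
rowsim(q,[(ex*.0025-ey*.001,1.1)]*5+[(ex*.004-ey*.0025,0)]*3)
E
```

```text
offset [[0.0021, 0.0012, 0.0011], [0.0021, 0.0012, 0.0011], [0.0021, 0.0012, 0.0011], [0.0022, 0.0011, 0.0011], [0.0022, 0.0011, 0.0011], [0.0035, 0.0026, 0.0018], [0.0035, 0.0026, 0.0018], [0.0035, 0.0026, 0.0018]]
spin [1.1, 1.1, 1.1, 1.1, 1.1, 0, 0, 0]
[ 0.6095 -0.0407  0.086 ] tilt 27.48 head -1.35 roll 0.32 [  41.2   19.7  -48.1  123.5   47.8   21.2 -134.8]
```

Emit:
drive_tool([
  [0.0021, 0.0012, 0.0011],
  [0.0021, 0.0012, 0.0011],
  [0.0021, 0.0012, 0.0011],
  [0.0022, 0.0011, 0.0011],
  [0.0022, 0.0011, 0.0011],
  [0.0035, 0.0026, 0.0018],
  [0.0035, 0.0026, 0.0018],
  [0.0035, 0.0026, 0.0018],
], grip=[255, 255, 255, 255, 255, 255, 255, 255], spin=[1.1, 1.1, 1.1, 1.1, 1.1, 0, 0, 0])

```text
time: 29.1
tcp_pos: [0.6095, -0.0415, 0.0859]
eef_rot: [-179.7, -27.5, -1.5]
force: [-0.6, 0.6, 1.6]
width: 0.0121
```

```bash
python3 deck.py f; python3 - <<'E'
from pl2 import *
s=get_state();z=fk(s["q"],PAR,SG)[1].as_matrix()[:,2]
g=s["tcp_pos"]-.019*z; M=np.array([.737,-.0546]); d=g[:2]-M; ex=np.array([.9992,-.0401]);ey=np.array([.0401,.9992]); print("grasp mark",d@ex,d@ey,g[2])
E
```

```text
[ 0.6097 -0.0414  0.086 ] tilt 27.47 head -1.37 roll 0.28 [  41.3   19.7  -48.1  123.4   47.8   21.3 -134.7]
t 29.1 F [-0.6  0.6  1.6] w 0.0121
scene [655.4 -42. ] [111.9 127.4] 87.49
top [648.7 -43.2] [109.8 104. ] 88.31
grasp mark -0.1364399968261628 0.007258085529879584 0.10274683599866491
```

View pics/scene_f.png

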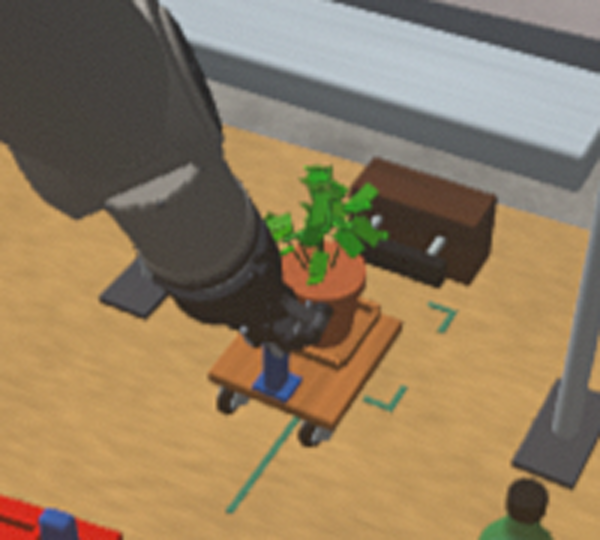

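```bash
python3 - <<'E'
from pl2 import *
q=get_state()["q"]
ex=np.array([.9992,-.0401,0]);ey=np.array([.0401,.9992,0])
q=rowsim(q,[(ex*.004-ey*y,0) for y in(.0022,.0025,.002,.0013,0,0,0,0)])
rowsim(q,[(ex*.003,0)]*8)
E
```

```text
offset [[0.0035, 0.0023, 0.0018], [0.0035, 0.0026, 0.0018], [0.0035, 0.0021, 0.0018], [0.0035, 0.0014, 0.0018], [0.0035, 0.0001, 0.0018], [0.0035, 0.0001, 0.0018], [0.0035, 0.0001, 0.0018], [0.0035, 0.0001, 0.0018]]
spin [0, 0, 0, 0, 0, 0, 0, 0]
[ 0.6411 -0.0514  0.0861] tilt 27.47 head -1.42 roll 0.28 [  40.7   22.9  -47.3  119.4   48.4   23.2 -133.3]
offset [[0.0027, 0.0, 0.0014], [0.0027, 0.0, 0.0014], [0.0027, 0.0, 0.0014], [0.0027, 0.0, 0.0014], [0.0027, 0.0, 0.0014], [0.0027, 0.0, 0.0014], [0.0027, 0.0, 0.0014], [0.0027, 0.0, 0.0014]]
spin [0, 0, 0, 0, 0, 0, 0, 0]
[ 0.6655 -0.052   0.0861] tilt 27.47 head -1.42 roll 0.28 [  39.3   25.2  -46.7  116.3   49.    24.8 -133. ]
```

Emit:
drive_tool([
  [0.0035, 0.0023, 0.0018],
  [0.0035, 0.0026, 0.0018],
  [0.0035, 0.0021, 0.0018],
  [0.0035, 0.0014, 0.0018],
  [0.0035, 0.0001, 0.0018],
  [0.0035, 0.0001, 0.0018],
  [0.0035, 0.0001, 0.0018],
  [0.0035, 0.0001, 0.0018],
], grip=[255, 255, 255, 255, 255, 255, 255, 255], spin=[0, 0, 0, 0, 0, 0, 0, 0])

```text
time: 30.2
tcp_pos: [0.6406, -0.0508, 0.0858]
eef_rot: [-179.7, -27.4, -1.5]
force: [-0.6, -1.2, 2.1]
width: 0.0118
```

```bash
python3 deck.py g; cat > gm.py <<'E'
from pl2 import *
s=get_state();z=fk(s["q"],PAR,SG)[1].as_matrix()[:,2]
g=s["tcp_pos"]-.019*z; M=np.array([.737,-.0546]); d=g[:2]-M; ex=np.array([.9992,-.0401]);ey=np.array([.0401,.9992]); print("grasp mark",d@ex,d@ey,g[2])
E
python3 gm.py
```

```text
[ 0.6407 -0.0507  0.0859] tilt 27.44 head -1.36 roll 0.27 [  40.6   22.9  -47.4  119.4   48.4   23.2 -133.3]
t 30.2 F [-0.6 -1.2  2.1] w 0.0118
scene [708.4 -53. ] [110.6 172. ] 87.65
top [665.3 -51.7] [109.9  69.8] 88.02
grasp mark -0.10498993718831973 -0.00013249635069286728 0.10271156234172224
```

View pics/scene_g.png

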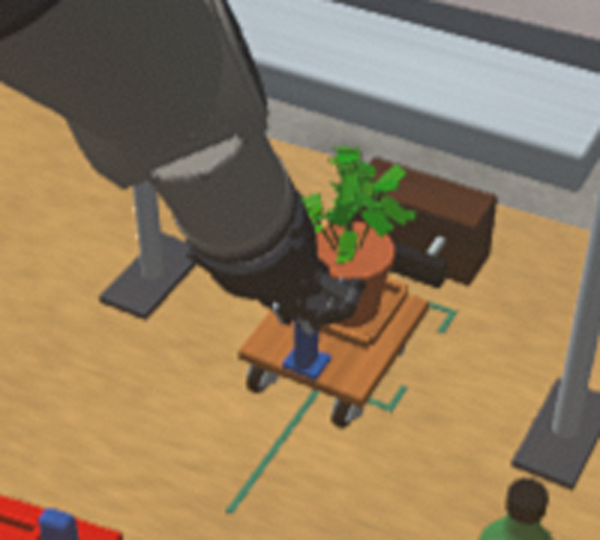

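View pics/top_g.png

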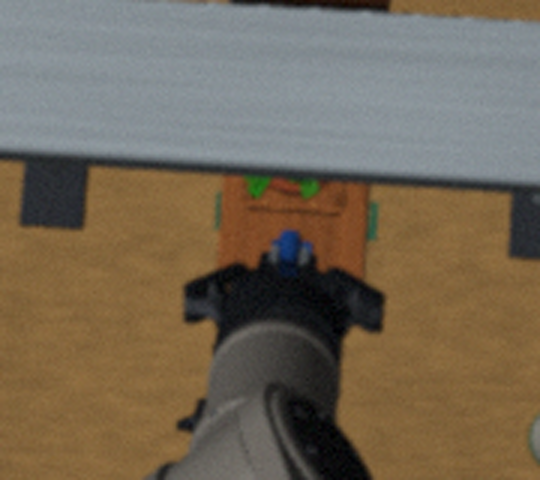

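Emit:
drive_tool([
  [0.0027, 0, 0.0014],
  [0.0027, 0, 0.0014],
  [0.0027, 0, 0.0014],
  [0.0027, 0, 0.0014],
  [0.0027, 0, 0.0014],
  [0.0027, 0, 0.0014],
  [0.0027, 0, 0.0014],
  [0.0027, 0, 0.0014],
], grip=[255, 255, 255, 255, 255, 255, 255, 255], spin=[0, 0, 0, 0, 0, 0, 0, 0])

```text
time: 31.3
tcp_pos: [0.6649, -0.0513, 0.0859]
eef_rot: [-179.7, -27.5, -1.5]
force: [-1.1, -1.5, 0.9]
width: 0.0123
```

```bash
python3 deck.py h; python3 gm.py
```

```text
[ 0.6651 -0.0511  0.086 ] tilt 27.45 head -1.35 roll 0.28 [  39.2   25.2  -46.7  116.3   49.    24.8 -133. ]
t 31.3 F [-1.1 -1.5  0.9] w 0.0123
scene [736.9 -55. ] [111.6 182.2] 86.32
top [679.5 -52. ] [109.8  42.6] 87.53
grasp mark -0.08071206425174834 0.00035528796968181025 0.1027867476869005
```

View pics/scene_h.png

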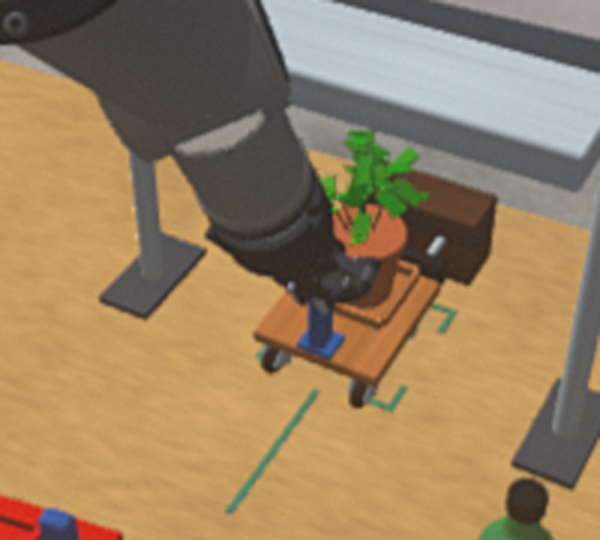

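View pics/top_h.png

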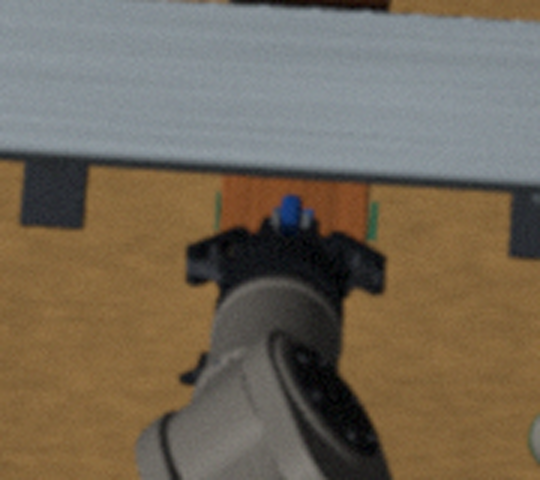

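```bash
cat > rear.py <<'E'
from h import *
import sys
tag=sys.argv[1]
M=np.array([.737,-.0546]);ex=np.array([.9992,-.0401]);ey=np.array([.0401,.9992])
for n in("scene","top"):
    z=np.load(f"pics/{n}_{tag}.npz"); c=get_calibration(n); X=cloud(c,z["d"]); hsv=cv2.cvtColor(z["p"],cv2.COLOR_RGB2HSV)
    m=(X[...,2]>.042)&(X[...,2]<.054)&(X[...,0]>.55)&(X[...,0]<.83)&(abs(X[...,1]+.05)<.09)&(hsv[...,0]<16)&(hsv[...,1]>110)
    P=X[m][:,:2]-M; a=P@ex;b=P@ey
    # rear edge per y-bin
    pts=[]
    for lo in np.arange(-.05,.05,.01):
        k=(b>lo)&(b<lo+.01)
        if k.sum()>3: pts.append((lo+.005,a[k].min()))
    print(n,len(P),"y range",b.min().round(4),b.max().round(4)); print(np.round(np.array(pts)*1000,1).tolist())
E
python3 rear.py g; python3 rear.py h
```

```text
scene 896 y range -0.0549 0.0549
[[-45.0, -113.6], [-35.0, -113.4], [-25.0, -112.6], [-15.0, -114.6], [-5.0, -113.3], [5.0, -113.6], [15.0, -114.1], [25.0, -114.3], [35.0, -113.4], [45.0, -114.6]]
top 995 y range -0.0546 0.0552
[[-45.0, -104.1], [-35.0, -100.0], [-25.0, -103.4], [-15.0, -90.4], [-5.0, -79.6], [5.0, -74.8], [15.0, -90.9], [25.0, -104.9], [35.0, -102.3], [45.0, -103.9]]
scene 864 y range -0.0571 0.0543
[[-45.0, -89.0], [-35.0, -89.9], [-25.0, -90.6], [-15.0, -89.1], [-5.0, -89.3], [5.0, -90.2], [15.0, -89.1], [25.0, -89.7], [35.0, -90.1], [45.0, -90.1]]
top 679 y range -0.0536 0.055
[[-45.0, -77.2], [-35.0, -73.4], [-25.0, -76.7], [-15.0, -64.9], [-5.0, -54.7], [5.0, -47.3], [15.0, -65.4], [25.0, -77.4], [35.0, -77.8], [45.0, -77.2]]
```

Emit:
drive_tool([
  [0.0013, 0, 0.0007],
  [0.0014, 0, 0.0007],
  [0.0013, 0, 0.0007],
  [0.0013, 0, 0.0007],
  [0.0013, 0, 0.0007],
  [0.0014, 0, 0.0007],
  [0.0013, 0, 0.0007],
  [0.0013, 0, 0.0007],
], grip=[255, 255, 255, 255, 255, 255, 255, 255], spin=[0, 0, 0, 0, 0, 0, 0, 0])

```text
time: 32.4
tcp_pos: [0.6761, -0.051, 0.0857]
eef_rot: [-179.7, -27.4, -1.5]
force: [-6.0, 1.2, 4.6]
width: 0.0125
```

```bash
python3 deck.py i; python3 gm.py; python3 rear.py i
```

```text
[ 0.6763 -0.0508  0.0858] tilt 27.40 head -1.33 roll 0.27 [  38.6   26.3  -46.5  114.8   49.2   25.6 -132.9]
t 32.4 F [-6.   1.2  4.6] w 0.0125
scene [747.9 -55.8] [111.3 182.8] 85.64
top [750.3 -55.4] [109.9 160.5] 86.83
grasp mark -0.06954632817891569 0.0009163191898878984 0.10262221225193882
scene 842 y range -0.0588 0.0559
[[-45.0, -79.7], [-35.0, -78.2], [-25.0, -77.4], [-15.0, -78.4], [-5.0, -78.0], [5.0, -78.0], [15.0, -77.9], [25.0, -78.8], [35.0, -77.3], [45.0, -78.9]]
top 416 y range -0.0536 0.055
[[-45.0, -66.2], [-35.0, -60.3], [-25.0, -63.3], [-15.0, -54.9], [-5.0, -45.8], [15.0, -50.0], [25.0, -64.0], [35.0, -64.4], [45.0, -63.3]]
```

View pics/scene_i.png

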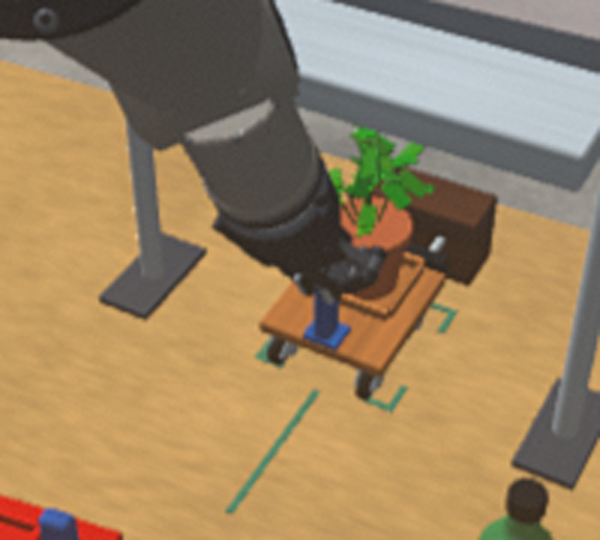

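Emit:
drive_tool([
  [0.0008, 0.0001, 0.0004],
  [0.0008, 0.0001, 0.0004],
  [0.0008, 0.0001, 0.0004],
  [0.0008, 0.0001, 0.0004],
  [0.0008, 0.0001, 0.0004],
  [0.0008, 0.0001, 0.0004],
  [0.0008, 0.0001, 0.0004],
  [0, 0, 0],
], grip=[255, 255, 255, 255, 255, 255, 255, 255], spin=[0, 0, 0, 0, 0, 0, 0, 0])

```text
time: 33.5
tcp_pos: [0.6826, -0.0516, 0.0859]
eef_rot: [-179.7, -27.4, -1.5]
force: [-5.8, 0.6, 4.1]
width: 0.0123
```

```bash
python3 deck.py j; python3 gm.py; python3 rear.py j
```

```text
[ 0.6828 -0.0515  0.086 ] tilt 27.43 head -1.30 roll 0.30 [  38.4   26.9  -46.4  114.    49.3   26.  -132.6]
t 33.5 F [-5.8  0.6  4.1] w 0.0123
scene [755.1 -56.5] [110.5 183.2] 85.63
top [753.5 -55.3] [109.  153.6] 87.21
grasp mark -0.0632085226868978 0.00047249860187626716 0.1026963503991997
scene 852 y range -0.0588 0.055
[[-45.0, -72.5], [-35.0, -72.6], [-25.0, -70.5], [-15.0, -71.8], [-5.0, -71.7], [5.0, -71.6], [15.0, -72.6], [25.0, -71.2], [35.0, -72.3], [45.0, -71.5]]
top 290 y range -0.0531 0.055
[[-45.0, -59.1], [-35.0, -52.7], [-25.0, -56.5], [-15.0, -54.0], [15.0, -45.2], [25.0, -57.3], [35.0, -57.1], [45.0, -56.7]]
```

View pics/scene_j.png

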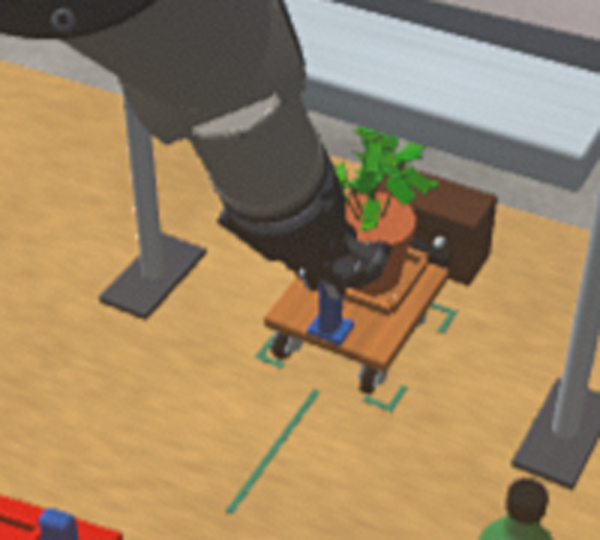

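Emit:
drive_tool([
  [0.0006, 0, 0.0003],
  [0.0006, 0, 0.0003],
  [0, 0, 0],
  [0, 0, 0],
  [0, 0, 0],
  [0, 0, 0],
  [0, 0, 0],
  [0, 0, 0],
], grip=[255, 255, 255, 255, 255, 255, 255, 255], spin=[0, 0, 0, 0, 0, 0, 0, 0])

```text
time: 34.6
tcp_pos: [0.6841, -0.0519, 0.0859]
eef_rot: [-179.7, -27.4, -1.5]
force: [-4.6, 1.7, 4.2]
width: 0.0124
```

```bash
python3 deck.py k; python3 gm.py; python3 rear.py k
```

```text
[ 0.6842 -0.0517  0.086 ] tilt 27.44 head -1.32 roll 0.30 [  38.3   27.   -46.4  113.8   49.3   26.1 -132.6]
t 34.6 F [-4.6  1.7  4.2] w 0.0124
scene [755.8 -56.4] [111.9 183.5] 85.92
top [755.1 -55.5] [108.9 151.4] 87.06
grasp mark -0.06180396269622491 0.0003885190472577788 0.1027116487837412
scene 850 y range -0.0584 0.0552
[[-45.0, -69.9], [-35.0, -71.2], [-25.0, -69.5], [-15.0, -69.1], [-5.0, -69.7], [5.0, -71.6], [15.0, -71.3], [25.0, -70.5], [35.0, -71.5], [45.0, -70.7]]
top 258 y range -0.0531 0.055
[[-45.0, -57.6], [-35.0, -53.0], [-25.0, -56.6], [-15.0, -54.1], [15.0, -45.2], [25.0, -57.0], [35.0, -57.2], [45.0, -54.4]]
```

Emit:
drive_tool([
  [0, 0, 0],
  [0, 0, 0],
  [0, 0, 0],
  [0, 0, 0],
  [0, 0, 0],
  [0, 0, 0],
  [0, 0, 0],
  [0, 0, 0],
], grip=[240, 228, 216, 208, 200, 190, 170, 140], spin=[0, 0, 0, 0, 0, 0, 0, 0])

```text
time: 35.7
tcp_pos: [0.6844, -0.0524, 0.086]
eef_rot: [-179.7, -27.5, -1.5]
force: [0.9, 0.5, -0.3]
width: 0.0384
```

```bash
python3 deck.py l;  python3 rear.py l; python3 - <<'E'
from pl2 import *
q=get_state()["q"]
rowsim(q,[(np.array([-.006,0,.008]),0)]*4+[(np.array([-.02,0,.025]),0)]*4)
E
```

```text
[ 0.6846 -0.0523  0.0861] tilt 27.47 head -1.35 roll 0.29 [  38.3   27.   -46.3  113.8   49.3   26.1 -132.6]
t 35.7 F [ 0.9  0.5 -0.3] w 0.0384
scene [754.9 -56.8] [111.3 182.6] 85.67
top [755.5 -54.9] [110. 149.] 88.25
scene 846 y range -0.0543 0.0546
[[-45.0, -72.6], [-35.0, -71.1], [-25.0, -69.6], [-15.0, -70.8], [-5.0, -69.4], [5.0, -71.1], [15.0, -70.2], [25.0, -70.6], [35.0, -71.3], [45.0, -71.6]]
top 197 y range -0.055 0.0549
[[-45.0, -55.1], [-35.0, -55.7], [-25.0, -45.1], [-15.0, -51.9], [15.0, -53.6], [25.0, -54.2], [35.0, -51.5], [45.0, -56.3]]
offset [[-0.0016, 0.0001, -0.0099], [-0.0016, 0.0001, -0.0099], [-0.0016, 0.0001, -0.0099], [-0.0016, 0.0001, -0.0099], [-0.0062, 0.0003, -0.0314], [-0.0062, 0.0003, -0.0314], [-0.0062, 0.0003, -0.0314], [-0.0062, 0.0003, -0.0314]]
spin [0, 0, 0, 0, 0, 0, 0, 0]
[ 0.5807 -0.0521  0.2182] tilt 27.46 head -1.36 roll 0.28 [ 71.3   4.8 -72.4 118.7   9.2  32.6 -97.8]
```

View pics/scene_l.png

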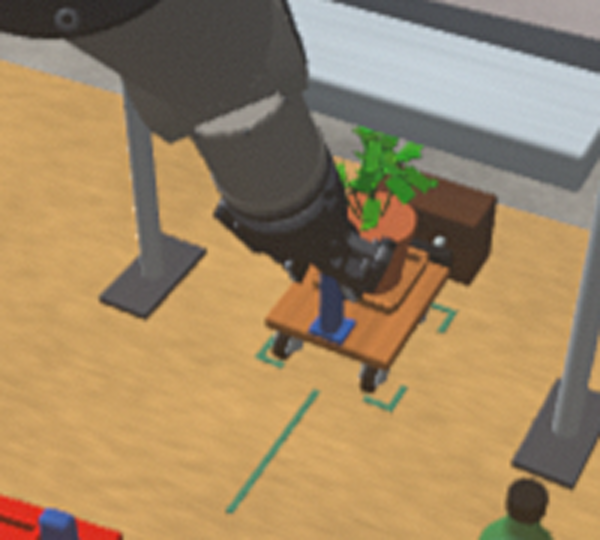

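Emit:
drive_tool([
  [-0.0016, 0.0001, -0.0099],
  [-0.0016, 0.0001, -0.0099],
  [-0.0016, 0.0001, -0.0099],
  [-0.0016, 0.0001, -0.0099],
  [-0.0062, 0.0003, -0.0314],
  [-0.0062, 0.0003, -0.0314],
  [-0.0062, 0.0003, -0.0314],
  [-0.0062, 0.0003, -0.0314],
], grip=[130, 120, 110, 100, 90, 90, 90, 90], spin=[0, 0, 0, 0, 0, 0, 0, 0])

```text
time: 36.8
tcp_pos: [0.5797, -0.0518, 0.2186]
eef_rot: [-179.7, -27.4, -1.4]
force: [-1.4, -0.8, 1.3]
width: 0.0551
```

```bash
python3 - <<'E'
from pl2 import *
q=get_state()["q"];info(q)
rowsim(q,[(np.array([-.025,0,.035]),0)]*6+[(np.array([0,0,0]),0)]*2)
E
```

```text
[ 0.58   -0.0517  0.2187] tilt 27.42 head -1.30 roll 0.28 [ 74.2   5.3 -75.5 118.7  10.2  32.9 -98.7]
offset [[-0.0061, 0.0004, -0.0426], [-0.0067, 0.0007, -0.0425], [-0.0067, 0.0007, -0.0425], [-0.0067, 0.0007, -0.0425], [-0.0067, 0.0007, -0.0425], [-0.0067, 0.0007, -0.0425], [0.0, 0.0, 0.0], [0.0, 0.0, 0.0]]
spin [0, 0, 0, 0, 0, 0, 0, 0]
[ 0.4346 -0.0545  0.4139] tilt 26.58 head -1.53 roll -0.05 [ 58.1 -27.  -33.6 112.4 -26.7  66.8 -61.8]
```

Emit:
drive_tool([
  [-0.006, 0, -0.04],
  [-0.006, 0, -0.04],
  [-0.006, 0, -0.04],
  [-0.006, 0, -0.04],
  [-0.006, 0, -0.04],
  [0, 0, 0],
  [0, 0, 0],
  [0, 0, 0],
], grip=[90, 90, 90, 90, 90, 90, 90, 90], spin=[0, 0, 0, 0, 0, 0, 0, 0])

```text
time: 37.8
tcp_pos: [0.472, -0.0546, 0.3586]
eef_rot: [179.9, -26.1, -1.9]
force: [0.2, -0.5, -0.5]
width: 0.0552
```

```bash
python3 deck.py m;  python3 rear.py m; python3 - <<'E'
from h import *
Z=dict(caddy=0,caddy_grip=.105,hub_fl=.013,hub_fr=.013,hub_rl=.013,hub_rr=.013,buffer_face=.043,herb_pot=.048,tomato_bowl=0,pepper_mill=0,oil_bottle=0)
p,d=grab_frame("top");p,d=grab_frame("scene"); cv2.imwrite("pics/scene_full.png",p[:,:,::-1])
M=np.array([.737,-.0546]);ex=np.array([.9992,-.0401]);ey=np.array([.0401,.9992])
for n in("scene","top"):
    c=get_calibration(n)
    for k,z in Z.items():
        if n=="top" and k not in("tomato_bowl","pepper_mill","oil_bottle","caddy_grip"): continue
        for r in landmark_of(k,n)[:3]:
            P=at_z(c,*r["position"],z); D=P[:2]-M
            if P[0]>.5: print(n,k,np.round(r["position"],1),round(r["confidence"],2),P.round(4),"mark",(D@ex).round(4),(D@ey).round(4))
print(get_state()["time"])
E
```

```text
[ 0.4721 -0.0545  0.3586] tilt 26.10 head -1.87 roll -0.05 [ 69.  -24.8 -45.9 115.4 -30.7  59.7 -59.4]
t 37.8 F [ 0.2 -0.5 -0.5] w 0.0552
scene [423.8 -58.3] [172.6  25.6] 88.77
top [427.1 -54.7] [179.3  28.7] 89.71
scene 933 y range -0.0594 0.0552
[[-45.0, -71.0], [-35.0, -70.3], [-25.0, -71.9], [-15.0, -69.4], [-5.0, -70.8], [5.0, -70.4], [15.0, -71.8], [25.0, -71.0], [35.0, -72.2], [45.0, -71.7]]
top 472 y range -0.055 0.0547
[[-45.0, -66.5], [-35.0, -66.4], [-25.0, -66.8], [-15.0, -67.3], [15.0, -67.5], [25.0, -67.3], [35.0, -66.6], [45.0, -67.6]]
scene caddy [342.5 270.1] 0.61 [ 0.7372 -0.0606  0.    ] mark 0.0005 -0.006
scene caddy_grip [331.  251.9] 0.64 [ 0.6809 -0.0528  0.105 ] mark -0.0561 -0.0004
scene hub_rl [350.2 248.2] 0.61 [ 0.8088 -0.0504  0.013 ] mark 0.0716 0.007
scene hub_rl [314.  275.6] 0.44 [ 0.6764 -0.0105  0.013 ] mark -0.0623 0.0417
scene hub_rr [345.8 286.9] 0.54 [ 0.6762 -0.0957  0.013 ] mark -0.0591 -0.0435
scene buffer_face [349.9 248.5] 0.61 [ 0.7759 -0.0622  0.043 ] mark 0.0391 -0.006
scene herb_pot [342.5 250.3] 0.56 [ 0.7563 -0.0503  0.048 ] mark 0.0191 0.0051
scene tomato_bowl [189.9 284.1] 0.63 [ 0.5262  0.2569 -0.    ] mark -0.2231 0.3028
scene pepper_mill [453.4 370.7] 0.72 [ 0.5713 -0.3791  0.    ] mark -0.1526 -0.3309
scene oil_bottle [387.6 372.2] 0.9 [ 0.5086 -0.2615  0.    ] mark -0.2199 -0.2159
top caddy_grip [316.8 193.5] 0.87 [ 0.6809 -0.051   0.105 ] mark -0.0562 0.0013
top tomato_bowl [180.5 261. ] 0.92 [0.5337 0.265  0.    ] mark -0.2159 0.3112
top pepper_mill [463.6 256.7] 0.78 [ 0.5626 -0.3887  0.    ] mark -0.1609 -0.3408
top oil_bottle [407.7 277.4] 0.96 [ 0.5115 -0.262   0.    ] mark -0.217 -0.2163
38.75
```

View pics/scene_m.png

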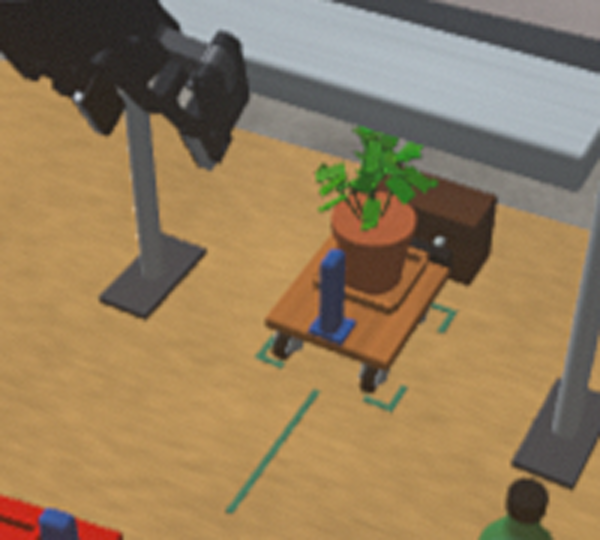

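View pics/top_m.png

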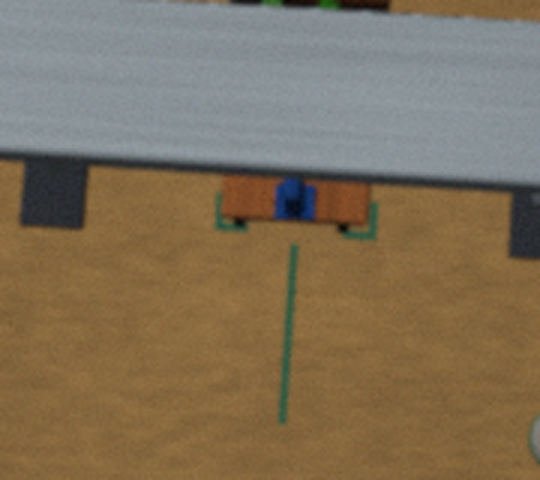

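```bash
python3 -c "
from cell import *
print(sign_off()); print(get_state()['time'])"
```

```text
the job is handed in; nothing more can be done
None
the job is handed in; nothing more can be done
```

The caddy is parked on the green mark with the buffer pushed in, let go, and handed in after about 39 s. I leaned the tool back about 27° to get under the lamp.

**What I did**
- I gripped the blue handle and pushed forwards about 59 mm. The first 31 mm was about 10° off the caddy's heading and the last 28 mm along it, so that the castors trailed.
- I turned the caddy to line up with the mark. This took two gripped turns with one release in between, and it rolled a few degrees for a moment.
- I steered it onto the line, finished with roughly 55 mm straight in, and pressed the buffer at about 5 to 6 N.
- I then opened the fingers and backed the arm well clear.

**Last checks**
- **Position:** the caddy is about 1 to 2 mm past the mark's centre, centred to about 1 mm and square to within about 1°. The two cameras put its rear edge about 4 mm apart, so this is an average.
- **Buffer:** that position puts it about 12 to 14 mm in. I never felt the hard stop. The network's reading of the buffer face (39 mm from the mark) disagrees, but the pot and caddy hid it from the camera, so I did not rely on it.
- **Castors:** both rear hubs were found within about 6 mm of trailing straight. The front ones were hidden, so I judged them only from the straight run-in. In the mid-task check after the first push, the right rear castor may have been 15–20° off trailing; I did not confirm it.
- **Pot and bystanders:** the pot stands upright. The bowl and bottle were found within about 6 mm of their first readings and the mill within about 8 mm, which is within the detection scatter.
- **Contact:** I saw no sign of touching the light stand, buffer or pot.

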